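# Refill the bowl feeder with the air shut off

## Robot

A 6-joint arm with a two-finger parallel gripper is mounted at the origin on the work surface. World frame = base frame: x ahead of the robot, y to its left, z up, the work surface at z = 0. Lengths are in m, angles in degrees, forces in N, time in s.
With the tool pointing down it reaches from about 0.3 to 0.75 m from the base axis. Payload 8.5 kg.
Tool frame: the origin (TCP) lies at the very end of the fingers, on their centre line; the grasp point (between the pads) lies 19 mm behind it; y points along the fingers, z is the direction in which the jaws open and shut, and the axes are right-handed (so a half turn about y gives the same grasp; the last joint's range is limited). The gripper opens to 85 mm and grips with 20 to 120 N. Pads are 22 mm wide; open, the fingers measure 114 mm over their backs; the gripper's body (76 mm by 85 mm) begins 54 mm behind the grasp point. The pads swing forward as they close: fully open they stand 13 mm farther back than shut.
Start: joints at [-83.784, 21.807, 74.336, -0, 83.858, -12.336], TCP at [0.175, -0.521, 0.202] pointing down, gripper open.
Joint ranges: [-178.18, 178.18], [-50.72, 133.34], [12.68, 142.11], [-81.47, 261.47], [9.98, 163.14], [-165.26, 165.26]. Speed limits (degrees/s): [136.94, 136.94, 180, 180, 180, 180].

## Interface

Orientations are given as [roll, pitch, yaw] about the fixed x, y, z axes, in that order (R = Rz(yaw) Ry(pitch) Rx(roll)).
In Python, from bench import env gives the robot as it stands.
- The arm moves only by the tool play_rows, never from a script. Its argument "increments" is a list of rows, each a list of 6 numbers: the shift along the tool's x, y, z in mm, then the turn, a rotation vector about the tool's x, y, z in units of 5 degrees (1.0 is 5 degrees). A call has 1 to 8 rows; each row shifts and turns the commanded pose from where the row before left it, along the tool's axes as they then stand; what a row does not reach is not made up. A row lasts 1/8 s, in which the tool goes at most 62.5 mm and 10.7 degrees, less where a joint would pass 70% of its speed; a pose out of reach is approached as far as the arm can. A call with a gripper value outside its range is refused whole. "fingers" is the closure, from -1 (fully open) to 1 (shut), set as the call begins (left out, the last holds). The fingers move at their own pace and stop on an object; "squeeze" is the grip in N (left out, the last holds). Time passes only in rows, so rows that do not move let the fingers close. It gives the time, the measured TCP pose, the force and the opening at its end, in the units of the state.
- env.read_state(): the state, without advancing time (a new reading comes with each control period).
- env.grab_frame(name): name is "scene" or "top" or "wrist"; returns a dict with "color" (420x560x3 uint8, red, green, blue), "z_map" (420x560 float32, m along the optical axis (not along the pixel's ray), 0 where there is no reading), "fx", "fy", "cx", "cy" (pixels), "R" (3x3) and "t" (3): a world point X has camera coordinates R X + t. Camera axes: x right, y down, z forward; pixel columns grow to the right and rows downward; lengths in m; the calibration is good to about 2 mm. The wrist camera is an equidistant fisheye: a pixel r from the principal point sees the ray r / f radians off the axis. A picture is of the moment at which its call begins.
- env.finish_job(): hands the job in, once; it reports no verdict.
The state is a dict: "time_s": time; "joints": joint angles; "joint_vel": joint speeds; "joint_torque": joint torques, N m; "tool_pos": TCP position; "tcp_rot": TCP orientation; "contact_force": force on the tool from outside, world axes, zero at the start; "wrist_torque": the same for the moment, N m; "opening": finger opening in m.
Only numpy, scipy, OpenCV 4.12 (cv2) and the standard library are available. Lean on these libraries where they do the work, as an engineer would, in place of code of your own. Each camera call takes 0.05 s, during which the arm holds its last target. There are 200 camera calls.

## Task

Refill the bowl feeder with nuts: first shut its air at the ball valve (lever square across the pipe, against the stop), and keep it shut while the cover is off the bowl. Lift off the cover, empty the tray of nuts into the bowl (it pours over its spout corner) and put in the nuts lying on the bench as well, so that none is left out; leave the tray lying flat on the bench. Then put the cover back so that it sits down flat in the bowl's mouth, and only after that open the air fully again (lever along the pipe, against its stop); leave the screwdriver, plug and meter alone.

Things in the scene. Friction and masses are not known exactly. Their poses are not given: they have to be found in the camera images.
- feeder: bowl feeder fixed to the bench: round steel bowl on a black drive. Origin on the bench on the bowl's axis. Bowl outside 132 mm wide, inside at least 120 mm, rim 110 mm and flat inner floor 55 mm above the bench. A 30 mm wide aluminium discharge rail on a post sticks out along the body's -x to 135 mm from the axis, below 101 mm height
- bowl_mouth (a point): middle of the bowl's mouth, at rim height 110 mm
- cover: loose round grey cover on the bowl, 160 g, with black knob. Origin: middle of its underside. Below, a disc 106 mm wide, 8 mm deep drops loosely into the mouth; on it a plate 144 mm wide, 4 mm thick rests on the rim; on that the knob, 24 mm wide, 30 mm tall. Seated, its origin is 8 mm below the rim. It may be laid flat anywhere on the bench
- cover_knob (a point): point on the cover's axis in the knob, 34 mm above the cover's origin and 22 mm above the plate, where to pinch it
- airunit: air inlet, fixed to the bench: pipe along the body's x, 75 mm above the bench; brass ball valve at the origin (on the bench under it); grey filter regulator with black knob (top 125 mm) 120 mm out at +x, outlet elbow 90 mm out at -x. Base plate 60 mm wide, -103 to +173 mm in x
- valve_axis (a point): point on the ball valve's upright turning axis at the lever's height, 118 mm above the bench
- lever_grip (a point): point to pinch in the valve lever's bare metal sleeve, 65 mm from the axis. The lever is level; sleeve 15 mm wide, 12 mm thick, 27 to 93 mm from the axis; nothing within 25 mm below it beyond 20 mm from the axis. It turns about the upright axis with steady friction (0.15 N m), stays where left, has a hard stop at either end
- lever (a joint): angle of the valve lever, rad: 0 = fully open, lever along the pipe, pointing along the air unit's -x; 1.571 = fully shut, lever across the pipe, pointing along the air unit's -y (it grows counter-clockwise seen from above)
- tray: loose sheet-steel tray, 100-170 g, 110 mm square, diagonals along its x and y. Origin under its middle; floor 2 mm thick, walls to 20 mm. At the +x corner (78 mm out) both walls stop 48 mm short: a 68 mm mouth and a bare floor corner as spout. Along -x a wooden grip bar, 14 mm wide, 18 mm tall, 85 to 150 mm out, middle 47 mm up. Nuts slide on it at 20 degrees, out along the walls at 40
- tray_grip (a point): middle of the tray's grip, 115 mm behind the tray's origin (at -x) and 47 mm above its underside
- tray_spout (a point): tip of the tray's spout corner, 78 mm from the origin at +x, on the floor's upper face
- nut0: steel hexagon nut, 19 mm across flats (two flats face its own +y and -y), 22 mm across corners, 10 mm thick, 17 g; starts in the tray, or is absent. Origin in the middle of one face, the other face 10 mm along its z
- nut1: steel hexagon nut, 19 mm across flats (two flats face its own +y and -y), 22 mm across corners, 10 mm thick, 17 g; starts in the tray, or is absent. Origin in the middle of one face, the other face 10 mm along its z
- nut2: steel hexagon nut, 19 mm across flats (two flats face its own +y and -y), 22 mm across corners, 10 mm thick, 17 g; starts in the tray, or is absent. Origin in the middle of one face, the other face 10 mm along its z
- nut3: steel hexagon nut, 19 mm across flats (two flats face its own +y and -y), 22 mm across corners, 10 mm thick, 17 g; starts in the tray, or is absent. Origin in the middle of one face, the other face 10 mm along its z
- nut4: steel hexagon nut, 19 mm across flats (two flats face its own +y and -y), 22 mm across corners, 10 mm thick, 17 g; starts in the tray, or is absent. Origin in the middle of one face, the other face 10 mm along its z
- nut5: steel hexagon nut, 19 mm across flats (two flats face its own +y and -y), 22 mm across corners, 10 mm thick, 17 g; starts in the tray, or is absent. Origin in the middle of one face, the other face 10 mm along its z
- nut6: steel hexagon nut, 19 mm across flats (two flats face its own +y and -y), 22 mm across corners, 10 mm thick, 17 g; starts lying on the bench, or is absent. Origin in the middle of one face, the other face 10 mm along its z
- nut7: steel hexagon nut, 19 mm across flats (two flats face its own +y and -y), 22 mm across corners, 10 mm thick, 17 g; starts lying on the bench, or is absent. Origin in the middle of one face, the other face 10 mm along its z
- nut8: steel hexagon nut, 19 mm across flats (two flats face its own +y and -y), 22 mm across corners, 10 mm thick, 17 g; starts lying on the bench, or is absent. Origin in the middle of one face, the other face 10 mm along its z
- nut9: steel hexagon nut, 19 mm across flats (two flats face its own +y and -y), 22 mm across corners, 10 mm thick, 17 g; starts lying on the bench, or is absent. Origin in the middle of one face, the other face 10 mm along its z
- screwdriver: bystander: yellow-handled screwdriver, 200 mm long, 26 mm thick, origin at mid-length, lying at the far side
- plug: bystander: red and grey round industrial plug, 140 mm long, 56 mm thick, origin under its middle, lying at the far side
- meter: bystander: yellow multimeter, 75 x 150 x 34 mm, at the far side
There are look-alikes about, which are no part of the job. Leave any green or red look-alike of the feeder alone. Leave any blue look-alike of the tray alone.

How it is judged (in metres and radians):
On the way, in this order (a step that is already met when the one before it is completed fails the run):
1. the air is shut: lever within 0.12 rad of its shut stop, cover still on the bowl (value of joint lever above 1.45 rad and horizontal distance between cover and bowl_mouth below 0.03 m), for 0.2 s.
2. all nuts that are there lie in the bowl, the air still shut (value of joint lever above 1.45 rad and horizontal distance between each of nut0, nut1, nut2, nut3, nut4, nut5, nut6, nut7, nut8, nut9 and bowl_mouth below 0.065 m and z of nut0 in the frame of bowl_mouth between -0.061 and -0.003 m and z of nut1 in the frame of bowl_mouth between -0.061 and -0.003 m and z of nut2 in the frame of bowl_mouth between -0.061 and -0.003 m and z of nut3 in the frame of bowl_mouth between -0.061 and -0.003 m and z of nut4 in the frame of bowl_mouth between -0.061 and -0.003 m and z of nut5 in the frame of bowl_mouth between -0.061 and -0.003 m and z of nut6 in the frame of bowl_mouth between -0.061 and -0.003 m and z of nut7 in the frame of bowl_mouth between -0.061 and -0.003 m and z of nut8 in the frame of bowl_mouth between -0.061 and -0.003 m and z of nut9 in the frame of bowl_mouth between -0.061 and -0.003 m), for 0.3 s.
3. the cover sits down in the bowl's mouth again over the nuts, let go, the air still shut (all of step 2 and horizontal distance between cover and bowl_mouth below 0.013 m and z of cover in the frame of bowl_mouth below -0.003 m and angle between cover's own z axis and vertical below 0.08 rad and contact force between the fingers and cover below 0.1 N), for 0.3 s.
4. the air is open again: lever within 0.12 rad of its open stop (value of joint lever below 0.12 rad), for 0.2 s.
At the end, for the whole second after the job is handed in: Lever within 0.12 rad of the open stop; every nut that is there inside the bowl; cover seated flat in the bowl's mouth (within 13 mm of centre, its lower disc at least 3 mm below the rim, tilt under 0.08 rad); tray at rest flat on the bench (within 8 mm of its surface, tilt under 0.1 rad) (value of joint lever below 0.12 rad and horizontal distance between each of nut0, nut1, nut2, nut3, nut4, nut5, nut6, nut7, nut8, nut9 and bowl_mouth below 0.065 m and z of nut0 in the frame of bowl_mouth between -0.061 and -0.003 m and z of nut1 in the frame of bowl_mouth between -0.061 and -0.003 m and z of nut2 in the frame of bowl_mouth between -0.061 and -0.003 m and z of nut3 in the frame of bowl_mouth between -0.061 and -0.003 m and z of nut4 in the frame of bowl_mouth between -0.061 and -0.003 m and z of nut5 in the frame of bowl_mouth between -0.061 and -0.003 m and z of nut6 in the frame of bowl_mouth between -0.061 and -0.003 m and z of nut7 in the frame of bowl_mouth between -0.061 and -0.003 m and z of nut8 in the frame of bowl_mouth between -0.061 and -0.003 m and z of nut9 in the frame of bowl_mouth between -0.061 and -0.003 m and horizontal distance between cover and bowl_mouth below 0.013 m and z of cover in the frame of bowl_mouth below -0.003 m and angle between cover's own z axis and vertical below 0.08 rad and height (world z) of tray between -0.005 and 0.008 m and angle between tray's own z axis and vertical below 0.1 rad and linear speed of each of tray, cover below 0.03 m/s); the robot touches nothing.
It fails at once if the cover is off the bowl while the air is not shut (value of joint lever below 1.3 rad and horizontal distance between cover and bowl_mouth above 0.06 m).
It fails at once if a bystander is moved by more than 30 mm (distance of any of screwdriver, plug, meter from where it was at the start of the episode above 0.03 m).
Of nut0, nut1, nut2, nut3, nut4, nut5 only 3 to 6 are there at a start; the rules pass over those that are not, and their reading is None.
Of nut6, nut7, nut8, nut9 only 1 to 3 are there at a start; the rules pass over those that are not, and their reading is None.
At some moment in a run one of tray, nut6, nut7, nut8, nut9 may be knocked a few centimetres aside while the robot is not near it.
It also fails if it takes over 210 s, if anything falls off the work surface, if the arm or the gripper's body presses on something with over 40 N, if the wrist force passes 120 N, or if a joint passes its speed limit or range.

## Working session

There is one attempt and no reset: what is moved stays moved. The work goes in short steps, Python scripts to look and compute and a tool call to move; the robot and the scene stay as the last step left them, time stands still between calls to the robot, and variables do not carry over. Pictures are saved under pics/ and viewed, about 12 in all and at most 16, crops included, and the job is handed in when it is done.

Besides the shell and the picture viewer there is one more tool, called by a JSON object that holds its "op" and its "data". play_rows: Moves the arm, as the interface text tells. Its arguments: {"type":"object","properties":{"increments":{"type":"array"},"fingers":{"type":"number"},"squeeze":{"type":"number"}},"required":["increments"]}

```bash
ls; mkdir -p pics
cat > h.py <<'E'
import numpy as np, cv2, pickle
from bench import env
from scipy.spatial.transform import Rotation as Ro
def grab(n,name=None):
    f=env.grab_frame(n)
    if name: cv2.imwrite(f'pics/{name}.png',f['color'][:,:,::-1])
    return f
def cloud(f):
    z=f['z_map']; v,u=np.mgrid[0:z.shape[0],0:z.shape[1]]
    P=np.stack([(u-f['cx'])/f['fx']*z,(v-f['cy'])/f['fy']*z,z],-1)
    return (P-f['t'])@f['R']
def st():
    s=env.read_state(); return s
E
python3 - <<'E'
from h import *
f=grab('scene','scene0');g=grab('top','top0')
pickle.dump((f,g),open('f0.pkl','wb'))
for k in (f,g): print(k['fx'],k['fy'],k['cx'],k['cy'],-k['R'].T@k['t'],k['R'])
print(st())
E
```

```text
pics
437.4359606396084 437.4359606396084 286.8941348491365 214.63644561272613 [1.02724494 0.14451428 1.10051635] [[-0.49873978  0.86668513  0.0107482 ]
 [ 0.73852114  0.43141268 -0.51814054]
 [-0.45370161 -0.25047953 -0.85522795]]
497.4344213741818 497.4344213741818 288.12109330041443 207.1544114129242 [ 0.09469207 -0.12866438  1.79249916] [[-0.01815198 -0.99982936  0.00342837]
 [-0.976659    0.0169971  -0.21412214]
 [ 0.21402733 -0.00723509 -0.97680088]]
{'time_s': 0.1, 'joints': array([-8.37843961e+01,  2.18371748e+01,  7.43784076e+01, -2.50659400e-04,
        8.38597531e+01, -1.23353039e+01]), 'joint_vel': array([ 0.01785931, -0.05266347, -0.13815209, -0.01190516,  0.01870902,
       -0.03690211]), 'joint_torque': array([ 4.65780657e-03, -4.49220622e+01, -2.31657243e+01, -9.71012037e-05,
        3.63885047e-03,  2.85042901e-06]), 'tool_pos': array([ 0.17494842, -0.52111557,  0.20128493]), 'tcp_rot': array([-9.00736495e+01,  1.58506421e-02, -1.61449075e+02]), 'contact_force': array([ 0.2583667 , -0.6424751 , -0.61658929]), 'wrist_torque': array([ 0.00388242, -0.01832733,  0.00033725]), 'opening': 0.08541669180525775}
```

View pics/scene0.png

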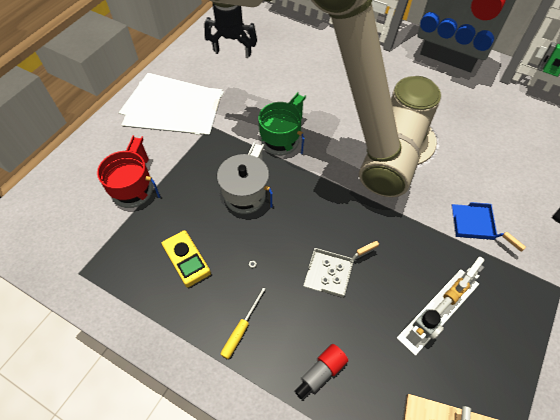

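View pics/top0.png

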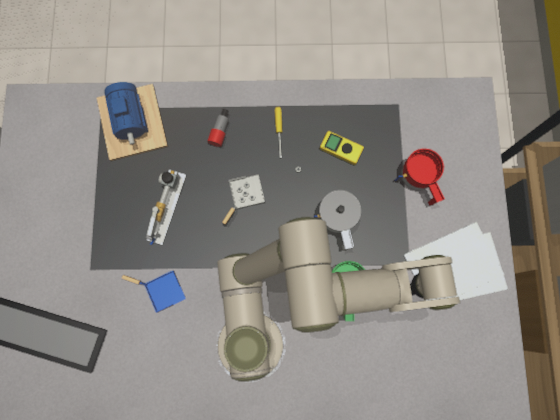

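The scene view shows the grey feeder at (243,180), the tray with 5 nuts at (330,270), one bench nut at (252,264) and the air unit at (440,305). The top view agrees.

Run:
```python
from h import *
f,g=pickle.load(open('f0.pkl','rb'))
for nm,k in (('scene',f),('top',g)):
    C=cloud(k); col=k['color'].astype(int)
    def at(u,v,r=20): return C[v-r:v+r,u-r:u+r].reshape(-1,3)
    # cover: plate height
    u,v=(243,180) if nm=='scene' else (340,211)
    P=at(u,v,32); Q=P[(P[:,2]>.108)&(P[:,2]<.125)]
    h=Q[:,:2].astype(np.float32); c,r=cv2.minEnclosingCircle(h); print(nm,'plate',np.median(Q,0),c,r,len(Q))
    K=P[(P[:,2]>.135)&(P[:,2]<.16)]; print(' knob',K.mean(0) if len(K) else None,len(K))
    u,v=(330,270) if nm=='scene' else (247,192)
    # air unit
    u,v=(440,305) if nm=='scene' else (167,207)
    P=at(u,v,55);
    Q=P[(P[:,2]>.108)&(P[:,2]<.135)]
    print(' air high',len(Q)); 
    lab=None
    for q in Q[::max(1,len(Q)//40)]: print('  ',q.round(3))
    # bench nut
    B=at(*((252,264) if nm=='scene' else (298,169)),6); N=B[B[:,2]>.006]; print(' nut',N.mean(0) if len(N) else B.mean(0),len(N))
def crop(k,u0,u1,v0,v1,s): return cv2.resize(k['color'][v0:v1,u0:u1,::-1],None,fx=s,fy=s,interpolation=cv2.INTER_CUBIC)
a=crop(f,295,385,235,305,4); b=crop(f,390,490,250,355,4); c=crop(g,215,275,165,235,5); d=crop(g,135,195,160,250,5)
H=420
row=lambda l:np.hstack([cv2.resize(x,(int(x.shape[1]*300/x.shape[0]),300)) for x in l])
r1=row([a,b]); r2=row([c,d]); w=max(r1.shape[1],r2.shape[1])
pad=lambda x:cv2.copyMakeBorder(x,0,0,0,w-x.shape[1],0)
cv2.imwrite('pics/crop0.png',np.vstack([cv2.copyMakeBorder(r,0,0,0,w-r.shape[1],cv2.BORDER_CONSTANT) for r in (r1,r2)]))
```

```text
scene plate [ 0.45688181 -0.31464812  0.1144093 ] (0.4510349631309509, -0.31925392150878906) 0.07408446818590164 1622
 knob [ 0.45323715 -0.31728478  0.14357823] 58
 air high 504
   [0.373 0.33  0.124]
   [0.384 0.33  0.127]
   [0.379 0.34  0.123]
   [0.396 0.328 0.129]
   [0.392 0.336 0.125]
   [0.402 0.325 0.121]
   [0.404 0.331 0.126]
   [0.417 0.32  0.126]
   [0.417 0.327 0.127]
   [0.412 0.335 0.122]
   [0.426 0.324 0.124]
   [0.427 0.331 0.127]
   [0.436 0.321 0.121]
   [0.436 0.329 0.125]
   [0.442 0.323 0.119]
   [0.45  0.319 0.118]
   [0.45  0.326 0.12 ]
   [0.465 0.314 0.125]
   [0.463 0.321 0.123]
   [0.464 0.326 0.125]
   [0.472 0.318 0.119]
   [0.565 0.274 0.129]
   [0.572 0.268 0.124]
   [0.574 0.269 0.125]
   [0.579 0.266 0.125]
   [0.566 0.289 0.127]
   [0.571 0.283 0.122]
   [0.581 0.273 0.127]
   [0.584 0.265 0.116]
   [0.575 0.288 0.126]
   [0.584 0.278 0.13 ]
   [0.588 0.267 0.115]
   [0.579 0.289 0.127]
   [0.589 0.276 0.126]
   [0.574 0.301 0.122]
   [0.584 0.289 0.124]
   [0.591 0.28  0.123]
   [0.595 0.274 0.116]
   [0.584 0.297 0.122]
   [0.594 0.289 0.13 ]
 
[... 693 characters left out ...]
273 0.128]
   [0.561 0.281 0.11 ]
   [0.468 0.311 0.128]
   [0.466 0.309 0.122]
   [0.464 0.311 0.114]
   [0.46  0.314 0.118]
   [0.456 0.313 0.12 ]
   [0.451 0.312 0.122]
   [0.445 0.322 0.121]
   [0.441 0.319 0.121]
   [0.438 0.319 0.119]
   [0.434 0.315 0.122]
   [0.431 0.315 0.119]
   [0.428 0.315 0.118]
   [0.423 0.313 0.128]
   [0.415 0.328 0.133]
   [0.414 0.331 0.121]
   [0.411 0.332 0.12 ]
   [0.406 0.33  0.126]
   [0.402 0.333 0.127]
   [0.399 0.332 0.129]
   [0.396 0.333 0.125]
   [0.393 0.334 0.12 ]
   [0.389 0.337 0.123]
   [0.385 0.332 0.128]
   [0.382 0.332 0.125]
   [0.379 0.333 0.124]
   [0.374 0.333 0.132]
   [0.371 0.331 0.129]
 nut [ 0.63065344 -0.18170944  0.0090035 ] 36
```

View pics/crop0.png

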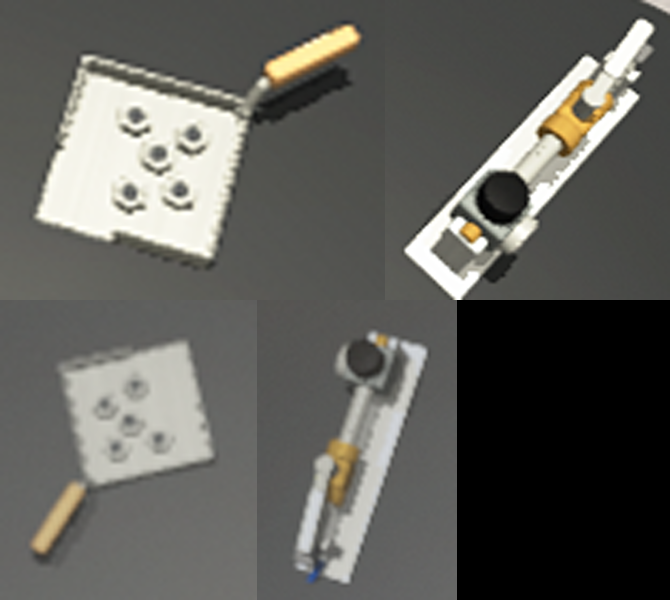

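The crop shows five nuts in the tray, the grip towards the robot, the spout opposite it, and the lever along the pipe. Next I measure the tray and the valve axis.

Run:
```python
from h import *
f,g=pickle.load(open('f0.pkl','rb'))
for nm,k in (('scene',f),('top',g)):
    C=cloud(k); 
    H=cv2.cvtColor(k['color'],cv2.COLOR_RGB2HSV)
    b=(300,390,235,305) if nm=='scene' else (215,275,165,235)
    s=np.s_[b[2]:b[3],b[0]:b[1]]; h=H[s]; c=C[s]
    gm=(h[...,0]>8)&(h[...,0]<30)&(h[...,1]>70)&(h[...,2]>110)&(c[...,2]>.03); G=c[gm]
    print(nm,'grip',np.median(G,0),len(G)); d=np.linalg.svd(G[:,:2]-G[:,:2].mean(0))[2][0]; print('  dir',d,np.ptp(G[:,:2]@d), 'mid', (G[:,:2]@d).max()/2+(G[:,:2]@d).min()/2)
    tm=(h[...,1]<60)&(h[...,2]>130)&(c[...,2]<.03)&(c[...,2]>-.01); 
    n,lab,stt,_=cv2.connectedComponentsWithStats(tm.astype(np.uint8)); i=1+stt[1:,4].argmax(); T=c[lab==i]
    r=cv2.minAreaRect((T[:,:2]*1000).astype(np.float32)); print('  tray',r,T[:,2].mean())
    # lever
    P=C.reshape(-1,3); m=(P[:,2]>.112)&(P[:,2]<.13)&(P[:,0]>.35)&(P[:,0]<.48)&(P[:,1]>.22)&(P[:,1]<.38); L=P[m,:2]; d=np.linalg.svd(L-L.mean(0),full_matrices=False)[2][0]; print('  lever',L.mean(0),d,L.min(0),L.max(0))
```

```text
scene grip [0.4542866  0.07557279 0.05532437] 124
  dir [0.99594065 0.09001238] 0.6068419362117629 mid 0.7326620992347588
  tray ((545.2199096679688, 11.01336669921875), (122.91519927978516, 114.68441772460938), 11.996770858764648) 0.005240765689334701
  lever [0.42610914 0.32504121] [ 0.98057164 -0.19616129] [0.37254939 0.30888278] [0.47360149 0.34201175]
top grip [0.44777576 0.07286202 0.05464465] 64
  dir [-0.83306376  0.55317699] 0.062457029377568085 mid -0.33323577526557946
  tray ((549.5009765625, 14.0908203125), (116.82300567626953, 121.5676498413086), 10.471196174621582) 0.0032905333594276283
  lever [0.41948799 0.3227868 ] [-0.98330708  0.18195381] [0.37105774 0.30585816] [0.46977003 0.33892325]
```

```bash
cat >> h.py <<'E'
def down(yaw,tilt=0): # tool down, tool x at yaw; tilt>0 = nose-down turn about the horizontal axis left of yaw
    return Ro.from_euler('z',yaw,degrees=True)*Ro.from_euler('y',tilt,degrees=True)*Ro.from_euler('x',-90,degrees=True)
def pose():
    s=st(); return np.array(s['tool_pos']),Ro.from_euler('xyz',s['tcp_rot'],degrees=True)
def plan(*wps,start=None):
    """wps: (pos,rot,n rows). prints rows in calls of 8"""
    import json
    p,R=pose() if start is None else start
    rows=[]
    for q,Q,n in wps:
        q=np.array(q,float); n0=n
        for i in range(n,0,-1):
            d=(R.inv().apply(q-p))/i; w=(R.inv()*Q).as_rotvec()/np.radians(5)/i
            d=d*1000; r=[round(x,0 if i>1 else 1) for x in d]+[round(x,2) for x in w]
            r=[0 if abs(x)<.01 else x for x in r]
            p=p+R.apply(np.array(r[:3])/1000); R=R*Ro.from_rotvec(np.array(r[3:])*np.radians(5)); rows.append(r)
    for i in range(0,len(rows),8): print(json.dumps(rows[i:i+8]))
    return p,R
E
python3 - <<'E'
from h import *
s=plan(([.46,-.2,.25],down(-100),9),([.405,.3245,.2],down(-12),15))
E
```

```text
[[-41.0, -5.0, -24.0, 0, -1.37, 0], [-44.0, -5.0, -19.0, 0, -1.36, 0], [-46.0, -5.0, -13.0, 0, -1.37, 0], [-47.0, -6.0, -8.0, 0, -1.36, 0], [-48.0, -5.0, -2.0, 0, -1.37, 0], [-47.0, -6.0, 4.0, 0, -1.36, 0], [-47.0, -5.0, 9.0, 0, -1.37, 0], [-45.0, -6.0, 15.0, 0, -1.36, -0.01]]
[[-43.7, -5.4, 19.9, 0.01, -1.37, 0], [-34.0, 3.0, -10.0, 0, -1.17, 0], [-35.0, 3.0, -6.0, 0, -1.17, 0], [-35.0, 3.0, -3.0, 0, -1.17, 0], [-35.0, 3.0, 1.0, 0, -1.17, 0], [-35.0, 3.0, 5.0, 0, -1.17, 0], [-34.0, 4.0, 8.0, 0, -1.17, 0], [-33.0, 3.0, 11.0, 0, -1.18, 0]]
[[-32.0, 4.0, 15.0, 0, -1.17, 0], [-30.0, 3.0, 18.0, 0, -1.18, 0], [-28.0, 4.0, 21.0, 0, -1.17, 0], [-26.0, 3.0, 24.0, 0, -1.18, 0], [-23.0, 4.0, 26.0, 0, -1.17, 0], [-21.0, 3.0, 29.0, 0, -1.18, 0], [-17.0, 4.0, 30.0, 0, -1.17, 0], [-14.3, 3.2, 32.5, 0, -1.18, 0]]
```

{"op": "play_rows", "data": {"increments": [[-41,-5,-24,0,-1.37,0],[-44,-5,-19,0,-1.36,0],[-46,-5,-13,0,-1.37,0],[-47,-6,-8,0,-1.36,0],[-48,-5,-2,0,-1.37,0],[-47,-6,4,0,-1.36,0],[-47,-5,9,0,-1.37,0],[-45,-6,15,0,-1.36,0]], "fingers": 0}}

```text
time_s: 1.1
tool_pos: [0.4291, -0.2348, 0.2448]
tcp_rot: [-90.0, 0.0, -106.6]
contact_force: [0.3, 0.1, 1.2]
opening: 0.0427
```

{"op": "play_rows", "data": {"increments": [[-44,-5,20,0,-1.37,0],[-34,3,-10,0,-1.17,0],[-35,3,-6,0,-1.17,0],[-35,3,-3,0,-1.17,0],[-35,3,1,0,-1.17,0],[-35,3,5,0,-1.17,0],[-34,4,8,0,-1.17,0],[-33,3,11,0,-1.18,0]]}}

```text
time_s: 2.1
tool_pos: [0.4338, 0.0459, 0.2275]
tcp_rot: [-90.0, 0.0, -58.8]
contact_force: [0.0, -0.7, 0.1]
opening: 0.0428
```

{"op": "play_rows", "data": {"increments": [[-32,4,15,0,-1.17,0],[-30,3,18,0,-1.18,0],[-28,4,21,0,-1.17,0],[-26,3,24,0,-1.18,0],[-23,4,26,0,-1.17,0],[-21,3,29,0,-1.18,0],[-17,4,30,0,-1.17,0],[-14,3,32,0,-1.18,0]]}}

```text
time_s: 3.1
tool_pos: [0.4049, 0.325, 0.1994]
tcp_rot: [-90.0, 0.0, -11.8]
contact_force: [0.8, -0.2, 0.2]
opening: 0.0427
```

Run:
```python
from h import *
w=grab('wrist','w1');f=grab('scene')
pickle.dump(w,open('w1.pkl','wb'))
pickle.dump(f,open('f1.pkl','wb'))
s=st();print(s['tool_pos'],s['tcp_rot'],s['joints'],s['opening'],w['fx'],w['cx'],w['cy'],(-w['R'].T@w['t']))
```

```text
[0.40440609 0.32613702 0.19894031] [-9.00205969e+01  8.27384727e-02 -1.17113878e+01] [ 2.57939637e+01  1.89065129e+01  7.93454467e+01  3.43839329e-02
  8.18262182e+01 -5.24995752e+01] 0.04277087779721825 325.19226210127806 284.11818644154573 209.57039006014452 [0.33941499 0.33861792 0.37259487]
```

View pics/w1.png

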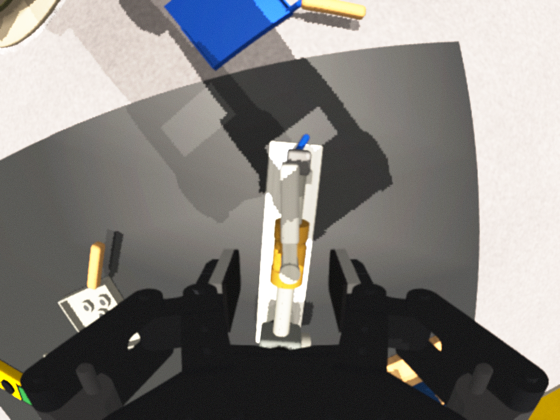

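The wrist view shows the lever from about (290,165) to its hub at (290,272), nearly centred between the fingers. I cast those pixels onto the lever plane.

```bash
cat >> h.py <<'E'
def fish(w,u,v,z):
    a=(u-w['cx'])/w['fx']; b=(v-w['cy'])/w['fy']; r=np.hypot(a,b); s=np.sinc(r/np.pi)
    d=w['R'].T@np.array([a*s,b*s,np.cos(r)]); c=-w['R'].T@w['t']; return c+d*(z-c[2])/d[2]
def fproj(w,X):
    c=w['R']@np.asarray(X)+w['t']; t=np.arctan2(np.hypot(c[0],c[1]),c[2]); k=t/np.hypot(c[0],c[1]); return w['cx']+w['fx']*k*c[0],w['cy']+w['fy']*k*c[1]
E
python3 - <<'E'
from h import *
w=pickle.load(open('w1.pkl','rb'))
for uv in [(291,168),(290,215),(290,262),(290,272)]: print(uv,fish(w,*uv,.124).round(4))
print(fproj(w,[.404,.326,.12]))
a=fish(w,290,272,.124)[:2]
E
```

```text
(291, 168) [0.3751 0.3366 0.124 ]
(290, 215) [0.4119 0.3282 0.124 ]
(290, 262) [0.4521 0.3201 0.124 ]
(290, 272) [0.4613 0.3182 0.124 ]
(np.float64(285.21983981821563), np.float64(204.93557398771657))
```

{"op": "play_rows", "data": {"increments": [[1.5,33,3.5,0,0,0],[0,33,0,0,0,0],[0,33,0,0,0,0],[0,0,0,0,0,0]]}}

```text
time_s: 3.7
tool_pos: [0.4065, 0.326, 0.0992]
tcp_rot: [-90.2, 0.2, -12.1]
contact_force: [0.8, -0.1, 0.3]
opening: 0.0424
```

{"op": "play_rows", "data": {"increments": [[0,0,0,0,0,0],[0,0,0,0,0,0],[0,0,0,0,0,0]], "fingers": 0.5, "squeeze": 20}}

```text
time_s: 4.08
tool_pos: [0.4078, 0.3272, 0.1017]
tcp_rot: [-89.9, -0.1, -12.0]
contact_force: [-0.8, 0.6, -0.5]
opening: 0.0217
```

{"op": "play_rows", "data": {"increments": [[0.7,0,-9.4,0,-1.8,0],[0.7,0,-9.4,0,-1.8,0],[0.7,0,-9.4,0,-1.8,0],[0.7,0,-9.4,0,-1.8,0],[0.7,0,-9.4,0,-1.8,0]]}}

```text
time_s: 4.7
tool_pos: [0.4159, 0.2816, 0.1013]
tcp_rot: [-90.0, -0.0, 33.3]
contact_force: [-1.1, 0.8, 0.1]
opening: 0.0214
```

{"op": "play_rows", "data": {"increments": [[0.7,0,-9.4,0,-1.8,0],[0.7,0,-9.4,0,-1.8,0],[0.7,0,-9.4,0,-1.8,0],[0.7,0,-9.4,0,-1.8,0],[0.7,0,-9.4,0,-1.8,0],[0,0,0,0,0,0]]}}

```text
time_s: 5.45
tool_pos: [0.454, 0.2555, 0.1011]
tcp_rot: [-90.0, -0.0, 77.9]
contact_force: [-0.4, 0.0, -0.1]
opening: 0.0213
```

{"op": "play_rows", "data": {"increments": [[0,0,-3,0,0,0],[0,0,0,0,0,0]]}}

```text
time_s: 5.7
tool_pos: [0.4563, 0.2551, 0.1009]
tcp_rot: [-90.0, -0.0, 77.9]
contact_force: [0.2, -0.8, 0.0]
opening: 0.0211
```

{"op": "play_rows", "data": {"increments": [[0,0,-2,0,0,0],[0,0,0,0,0,0]]}}

```text
time_s: 5.95
tool_pos: [0.4584, 0.2546, 0.1008]
tcp_rot: [-90.0, -0.0, 78.0]
contact_force: [0.3, -0.1, 0.6]
opening: 0.0214
```

Run:
```python
from h import *
w=grab('wrist','w2'); s=st(); print(s['joints'],s['contact_force'])
pickle.dump(w,open('w2.pkl','wb'))
```

```text
[ 1.60992915e+01  2.49151916e+01  8.75804898e+01  1.60927808e-04
  6.75047782e+01 -1.51885811e+02] [ 0.14378479  0.68159001 -0.68267565]
```

View pics/w2.png

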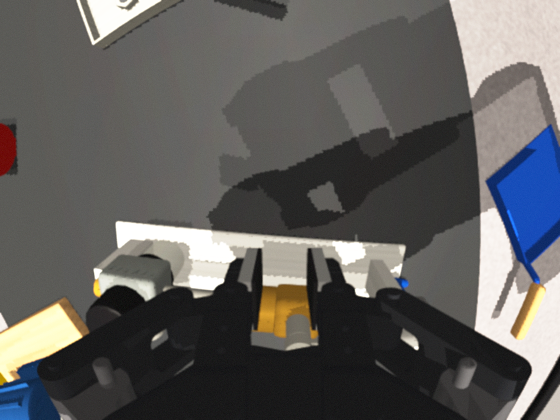

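Here the lever does not show between the fingers (the valve is at (290,310)), so I check it in the scene view.

Run:
```python
from h import *
f=grab('scene');g=grab('top')
a=cv2.resize(f['color'][220:370,360:520,::-1],None,fx=3,fy=3,interpolation=cv2.INTER_CUBIC)
b=cv2.resize(g['color'][150:260,125:205,::-1],None,fx=4,fy=4,interpolation=cv2.INTER_CUBIC)
b=cv2.copyMakeBorder(b,0,10,0,0,cv2.BORDER_CONSTANT)[:450]
cv2.imwrite('pics/v2.png',np.hstack([a[:b.shape[0]],b[:a.shape[0]]]))
```

```text
(no output)
```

View pics/v2.png

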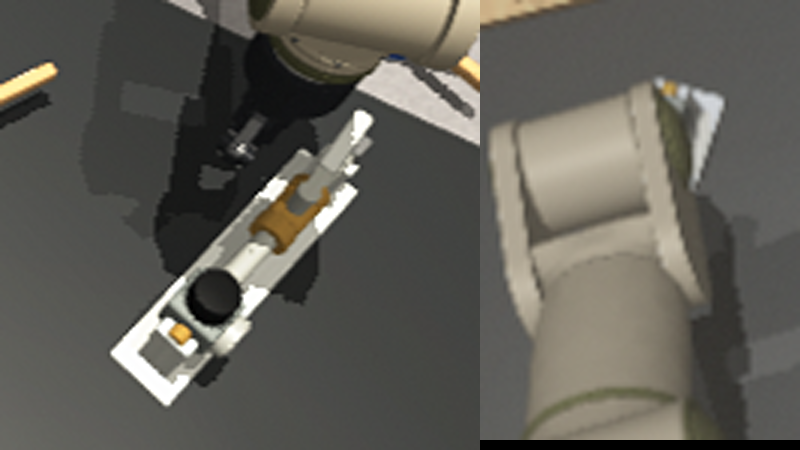

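The lever never moved: the half-open fingertips must have passed over it, since they stand back when open. I go back, lower, and actually grip it so the opening confirms the grasp.

Run:
```python
from h import *
p,R=pose()
plan((p+[0,0,.07],R,2),([.4065,.3295,.17],down(-12),10),([.4065,.3295,.09],down(-12),4))
```

```text
[[0, -35.0, 0, 0, 0, 0], [0, -35.0, 0, 0, 0, 0], [6.0, 0, 7.0, 0, 1.8, 0], [5.0, 0, 7.0, 0, 1.8, 0], [4.0, 0, 8.0, 0, 1.8, 0], [3.0, 0, 9.0, 0, 1.8, 0], [1.0, 0, 9.0, 0, 1.8, 0], [0, 0, 9.0, 0, 1.8, 0]]
[[-2.0, 0, 9.0, 0, 1.8, 0], [-3.0, 0, 9.0, 0, 1.8, 0], [-4.0, 0, 8.0, 0, 1.8, 0], [-6.1, 0.8, 6.9, 0, 1.8, 0], [0, 20.0, 0, 0, 0, 0], [0, 20.0, 0, 0, 0, 0], [0, 20.0, 0, 0, 0, 0], [0, 20.0, 0, 0, 0, 0]]
```

{"op": "play_rows", "data": {"increments": [[0,-35,0,0,0,0],[0,-35,0,0,0,0],[6,0,7,0,1.8,0],[5,0,7,0,1.8,0],[4,0,8,0,1.8,0],[3,0,9,0,1.8,0],[1,0,9,0,1.8,0],[0,0,9,0,1.8,0]]}}

```text
time_s: 7.1
tool_pos: [0.4275, 0.2997, 0.1708]
tcp_rot: [-90.0, 0.0, 23.7]
contact_force: [0.3, -0.0, 0.1]
opening: 0.021
```

{"op": "play_rows", "data": {"increments": [[-2,0,9,0,1.8,0],[-3,0,9,0,1.8,0],[-4,0,8,0,1.8,0],[-6,1,7,0,1.8,0],[0,20,0,0,0,0],[0,20,0,0,0,0],[0,20,0,0,0,0],[0,20,0,0,0,0]], "fingers": 0}}

```text
time_s: 8.1
tool_pos: [0.4066, 0.3296, 0.0892]
tcp_rot: [-90.0, -0.0, -12.0]
contact_force: [-0.0, 0.3, 0.2]
opening: 0.0428
```

{"op": "play_rows", "data": {"increments": [[0,0,0,0,0,0],[0,0,0,0,0,0],[0,0,0,0,0,0],[0,0,0,0,0,0],[0,0,0,0,0,0]], "fingers": 1, "squeeze": 25}}

```text
time_s: 8.72
tool_pos: [0.4067, 0.3296, 0.0902]
tcp_rot: [-90.0, -0.0, -12.0]
contact_force: [-1.9, -1.1, 0.2]
opening: 0.014
```

{"op": "play_rows", "data": {"increments": [[0.7,0,-9.4,0,-1.8,0],[0.7,0,-9.4,0,-1.8,0],[0.7,0,-9.4,0,-1.8,0],[0.7,0,-9.4,0,-1.8,0],[0.7,0,-9.4,0,-1.8,0]]}}

```text
time_s: 9.35
tool_pos: [0.4152, 0.2854, 0.0903]
tcp_rot: [-89.9, -0.2, 33.3]
contact_force: [0.3, 8.1, -2.5]
opening: 0.0136
```

{"op": "play_rows", "data": {"increments": [[0.7,0,-9.4,0,-1.8,0],[0.7,0,-9.4,0,-1.8,0],[0.7,0,-9.4,0,-1.8,0],[0.7,0,-9.4,0,-1.8,0],[0.4,0,-4.7,0,-0.9,0],[0,0,0,0,0,0]]}}

```text
time_s: 10.1
tool_pos: [0.4463, 0.2623, 0.0902]
tcp_rot: [-89.7, -0.3, 73.5]
contact_force: [-9.8, 15.4, 3.1]
opening: 0.0136
```

{"op": "play_rows", "data": {"increments": [[0.3,0,-4.7,0,-0.9,0],[0,0,0,0,0,0]]}}

```text
time_s: 10.35
tool_pos: [0.4467, 0.2625, 0.09]
tcp_rot: [-89.2, -0.3, 78.0]
contact_force: [-25.0, 22.2, 11.8]
opening: 0.0138
```

{"op": "play_rows", "data": {"increments": [[0,0,0,0,0,0],[0,0,0,0,0,0],[0,-30,0,0,0,0],[0,-40,0,0,0,0],[0,-40,0,0,0,0],[0,0,0,0,0,0]], "fingers": -0.3}}

```text
time_s: 11.1
tool_pos: [0.4544, 0.2587, 0.2028]
tcp_rot: [-90.4, -0.2, 78.0]
contact_force: [0.3, -0.3, -1.7]
opening: 0.0555
```

Run:
```python
from h import *
w=grab('wrist','w3'); f=grab('scene')
pickle.dump((w,f),open('w3.pkl','wb'))
a=cv2.resize(f['color'][220:370,360:520,::-1],None,fx=2.8,fy=2.8,interpolation=cv2.INTER_CUBIC)
b=w['color'][:,130:450,::-1]
cv2.imwrite('pics/v3.png',np.hstack([a,b]))
print(pose()[0])
```

```text
[0.45279886 0.25826113 0.19949529]
```

View pics/v3.png

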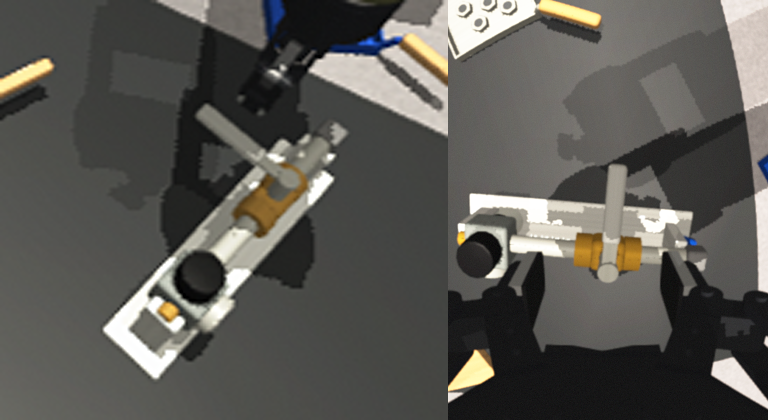

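The view shows the lever now across the pipe, with its tip at wrist (299,168) and hub at (290,270). I check the angle against the base plate edge.

Run:
```python
from h import *
w,f=pickle.load(open('w3.pkl','rb'))
a=fish(w,299,168,.124);b=fish(w,290,268,.124); print(a,b,np.degrees(np.arctan2(*(a-b)[1::-1])))
for z in (.003,.008):
    c=fish(w,152,193,z);d=fish(w,372,211,z); print(c,d,np.degrees(np.arctan2(*(c-d)[1::-1])))
C=cloud(f).reshape(-1,3); 
m=(C[:,2]>.112)&(C[:,2]<.13)&(C[:,0]>.40)&(C[:,0]<.50)&(C[:,1]>.21)&(C[:,1]<.33);L=C[m,:2]; d=np.linalg.svd(L-L.mean(0),full_matrices=False)[2][0]; print(L.mean(0),d,np.degrees(np.arctan2(d[1],d[0])))
m=(C[:,2]>.003)&(C[:,2]<.02)&(abs(C[:,0]-.5)<.18)&(C[:,1]>.22)&(C[:,1]<.4);L=C[m,:2];d=np.linalg.svd(L-L.mean(0),full_matrices=False)[2][0]; print(len(L),np.degrees(np.arctan2(d[1],d[0])))
```

```text
[0.43749176 0.23034286 0.124     ] [0.46181658 0.31276193 0.124     ] -106.44321723589812
[0.62038629 0.2388255  0.003     ] [0.35925476 0.31785923 0.003     ] -16.83889682152272
[0.61796097 0.2382005  0.008     ] [0.36033207 0.31617413 0.008     ] -16.838896821522727
[0.45345484 0.27705305] [-0.27486097 -0.96148398] -105.95372916381102
2285 -4.491963456559295
```

Lever at -106.2° against the expected -106.8°: it is on the shut stop. Now the cover.

Run:
```python
from h import *
s=plan(([.46,.0,.22],down(0),8),([.451,-.319,.20],down(-120),12),([.451,-.319,.119],down(-120),4))
```

```text
[[-31.0, -3.0, -8.0, 0, 1.95, 0], [-30.0, -2.0, -13.0, 0, 1.95, 0], [-27.0, -3.0, -18.0, 0, 1.95, 0], [-24.0, -2.0, -22.0, 0, 1.95, 0], [-20.0, -3.0, -25.0, 0, 1.95, 0], [-15.0, -2.0, -29.0, 0, 1.95, 0], [-10.0, -3.0, -30.0, 0, 1.95, 0], [-4.3, -2.5, -32.1, 0, 1.95, 0]]
[[-1.0, 2.0, -27.0, 0, 2.0, 0], [4.0, 2.0, -26.0, 0, 2.0, 0], [8.0, 2.0, -25.0, 0, 2.0, 0], [13.0, 2.0, -23.0, 0, 2.0, 0], [17.0, 2.0, -21.0, 0, 2.0, 0], [20.0, 1.0, -18.0, 0, 2.0, 0], [23.0, 2.0, -14.0, 0, 2.0, 0], [25.0, 1.0, -10.0, 0, 2.0, 0]]
[[26.0, 2.0, -5.0, 0, 2.0, 0], [26.0, 1.0, -1.0, 0, 2.0, 0], [26.0, 2.0, 4.0, 0, 2.0, 0], [25.3, 1.1, 7.9, 0, 2.0, 0], [0, 20.0, 0, 0, 0, 0], [0, 20.0, 0, 0, 0, 0], [0, 20.0, 0, 0, 0, 0], [0, 21.0, 0, 0, 0, 0]]
```

{"op": "play_rows", "data": {"increments": [[-31,-3,-8,0,1.95,0],[-30,-2,-13,0,1.95,0],[-27,-3,-18,0,1.95,0],[-24,-2,-22,0,1.95,0],[-20,-3,-25,0,1.95,0],[-15,-2,-29,0,1.95,0],[-10,-3,-30,0,1.95,0],[-4,-2,-32,0,1.95,0]]}}

```text
time_s: 12.2
tool_pos: [0.4599, -0.0007, 0.2186]
tcp_rot: [-90.0, 0.1, -0.3]
contact_force: [0.1, 0.1, 0.1]
opening: 0.0556
```

{"op": "play_rows", "data": {"increments": [[-1,2,-27,0,2,0],[4,2,-26,0,2,0],[8,2,-25,0,2,0],[13,2,-23,0,2,0],[17,2,-21,0,2,0],[20,1,-18,0,2,0],[23,2,-14,0,2,0],[25,1,-10,0,2,0]]}}

```text
time_s: 13.2
tool_pos: [0.4541, -0.214, 0.2043]
tcp_rot: [-90.1, 0.1, -80.3]
contact_force: [1.3, 0.3, 0.2]
opening: 0.0556
```

{"op": "play_rows", "data": {"increments": [[26,2,-5,0,2,0],[26,1,-1,0,2,0],[26,2,4,0,2,0],[25,1,8,0,2,0],[0,0,0,0,0,0]]}}

```text
time_s: 13.82
tool_pos: [0.451, -0.3193, 0.198]
tcp_rot: [-90.2, 0.0, -120.1]
contact_force: [0.0, -0.4, -0.7]
opening: 0.0554
```

Run:
```python
from h import *
w=grab('wrist','w4'); pickle.dump(w,open('w4.pkl','wb'))
p,R=pose(); print(p,st()['joints'])
plan(([.451,-.319,.119],down(-120),4))
H=cv2.cvtColor(w['color'],cv2.COLOR_RGB2GRAY); u,v=fproj(w,[.451,-.319,.144]); print(u,v)
m=(H[int(v)-45:int(v)+45,int(u)-45:int(u)+45]<60).astype(np.uint8)
n,l,s,c=cv2.connectedComponentsWithStats(m)
for i in range(1,n):
    if s[i,4]>60: print(s[i],fish(w,c[i][0]+int(u)-45,c[i][1]+int(v)-45,.144))
```

```text
[ 0.4511233  -0.31831761  0.1983648 ] [-4.74966902e+01  2.22408522e+01  7.42297178e+01  3.92880197e-03
  8.36853798e+01 -1.75587934e+01]
[[0, 20.0, 0, 0.01, 0, 0], [0, 20.0, 0, 0.01, 0, 0], [0, 20.0, 0, 0, 0.01, -0.01], [0.7, 19.4, 0.4, 0.01, 0, 0]]
283.5770978661461 215.47251965843958
[  30   22   32   39 1001] [ 0.45247816 -0.31637919  0.144     ]
```

View pics/w4.png

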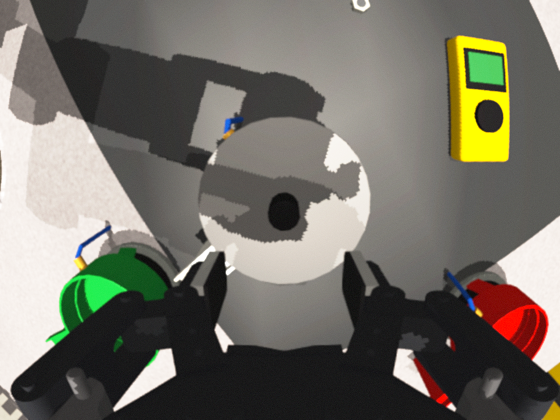

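The knob is at (284,212), centred between the fingers.

{"op": "play_rows", "data": {"increments": [[0,20,0,0,0,0],[0,20,0,0,0,0],[0,20,0,0,0,0],[0,20,0,0,0,0],[0,0,0,0,0,0]]}}

```text
time_s: 14.5
tool_pos: [0.4511, -0.3168, 0.1185]
tcp_rot: [-90.2, 0.1, -119.8]
contact_force: [0.3, -1.0, 0.6]
opening: 0.0555
```

{"op": "play_rows", "data": {"increments": [[0,0,0,0,0,0],[0,0,0,0,0,0],[0,0,0,0,0,0],[0,0,0,0,0,0],[0,0,0,0,0,0]], "fingers": 1, "squeeze": 45}}

```text
time_s: 15.12
tool_pos: [0.4516, -0.3183, 0.1199]
tcp_rot: [-90.0, -0.0, -120.0]
contact_force: [-0.4, -0.2, -1.0]
opening: -0.0
```

Run:
```python
from h import *
p,R=pose(); print(p)
plan((p+[0,0,.08],R,4),([.45,-.14,.17],down(-90),6),([.45,-.14,.021],down(-90),6))
```

```text
[ 0.45161083 -0.31832472  0.1199022 ]
[[0, -20.0, 0, 0, 0, 0], [0, -20.0, 0, 0, 0, 0], [0, -20.0, 0, 0, 0, 0], [0, -20.0, 0, 0, 0, 0], [-26.0, 5.0, -15.0, 0, -1.0, 0], [-27.0, 5.0, -13.0, 0, -1.0, 0], [-28.0, 5.0, -10.0, 0, -1.0, 0], [-28.0, 5.0, -8.0, 0, -1.0, 0]]
[[-29.0, 5.0, -6.0, 0, -1.0, 0], [-29.8, 4.9, -2.7, 0, -1.0, 0], [0, 25.0, 0, 0, 0, 0], [0, 25.0, 0, 0, 0, 0], [0, 25.0, 0, 0, 0, 0], [0, 25.0, 0, 0, 0, 0], [0, 24.0, 0, 0, 0, 0], [0, 25.0, 0, 0, 0, 0]]
```

Run:
```python
from h import *
w=grab('wrist','w5'); f=grab('scene')
a=cv2.resize(f['color'][120:240,190:320,::-1],None,fx=3.5,fy=3.5,interpolation=cv2.INTER_CUBIC)
cv2.imwrite('pics/v5.png',np.hstack([a,w['color'][:,130:450,::-1]]))
C=cloud(f)[120:240,190:320].reshape(-1,3); m=(np.hypot(C[:,0]-.451,C[:,1]+.319)<.03)&(C[:,2]>.12); print(np.sort(C[m,2])[::8].round(3))
print(fproj(w,pose()[0]))
```

```text
[0.12  0.124 0.128 0.133 0.137 0.142 0.144 0.146 0.156 0.161 0.163 0.167
 0.169 0.172 0.176 0.178 0.181 0.187 0.189 0.194 0.196 0.197 0.199 0.2
 0.201 0.202 0.203 0.204 0.205 0.206 0.207 0.208 0.211 0.215 0.218 0.22
 0.223 0.226 0.229 0.232 0.233 0.234 0.236 0.238 0.24  0.242 0.244 0.245
 0.247 0.248 0.25  0.252 0.254 0.256 0.258]
(np.float64(283.3661185264691), np.float64(242.69900258727495))
```

View pics/v5.png

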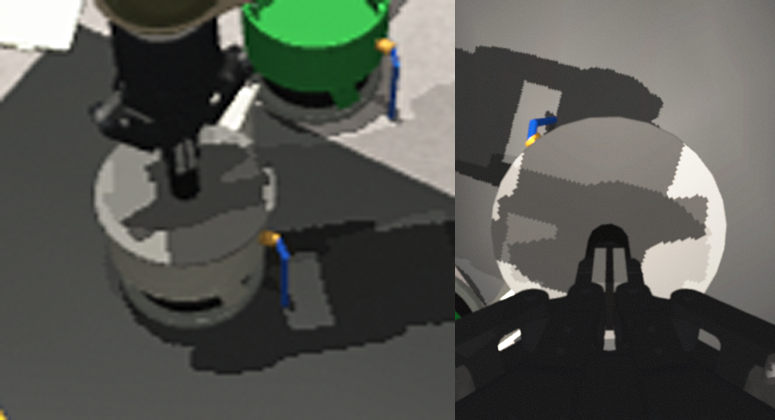

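The fingers shut on nothing: they sit right over the knob top at crop (185,175), so the real fingertips seem higher than the reported TCP. I raise the arm and measure the offset from depth.

{"op": "play_rows", "data": {"increments": [[0,-25,0,0,0,0],[0,-25,0,0,0,0],[0,-20,0,0,0,0],[0,0,0,0,0,0]]}}

```text
time_s: 15.72
tool_pos: [0.452, -0.3187, 0.1909]
tcp_rot: [-89.8, -0.1, -120.0]
contact_force: [0.0, 0.4, -0.1]
opening: -0.0
```

Run:
```python
from h import *
f=grab('scene'); p,R=pose(); print(p)
P=cloud(f); Q=P.reshape(-1,3); m=(np.hypot(Q[:,0]-p[0],Q[:,1]-p[1])<.035)&(Q[:,2]>.15)&(Q[:,2]<.26)
print(np.sort(Q[m,2])[:60:4].round(3), Q[m][Q[m,2].argsort()[:8]].round(3).tolist())
k=(np.hypot(Q[:,0]-.451,Q[:,1]+.319)<.03)&(Q[:,2]>.12)&(Q[:,2]<.15); print('knob',Q[k].mean(0),np.sort(Q[k,2])[-5:], k.sum())
cc=-f['R'].T@f['t']; 
pp=f['R']@p+f['t']; print('TCP px',f['cx']+f['fx']*pp[0]/pp[2],f['cy']+f['fy']*pp[1]/pp[2])
kk=np.argwhere(k.reshape(420,560)); print(kk.min(0),kk.max(0)); 
mm=np.argwhere(m.reshape(420,560)); print('finger rows',mm.min(0),mm.max(0), mm[mm[:,0]==mm[:,0].max()])
a=cv2.resize(f['color'][100:220,180:310,::-1],None,fx=4,fy=4,interpolation=cv2.INTER_NEAREST); cv2.imwrite('pics/v6.png',a)
```

```text
[ 0.45161139 -0.3183026   0.18967226]
[0.222 0.224 0.229 0.23  0.233 0.233 0.235 0.236 0.237 0.238 0.239 0.24
 0.241 0.244 0.245] [[0.46, -0.319, 0.222], [0.462, -0.315, 0.223], [0.461, -0.312, 0.223], [0.445, -0.31, 0.224], [0.457, -0.309, 0.224], [0.459, -0.31, 0.226], [0.461, -0.312, 0.227], [0.455, -0.307, 0.228]]
knob [ 0.45491494 -0.31600003  0.13786708] [0.14699756 0.14713659 0.14718178 0.14733232 0.14741513] 89
TCP px 240.0448041062673 156.80562250718913
[164 234] [176 246]
finger rows [141 233] [152 244] [[152 238]
 [152 239]]
```

View pics/v6.png

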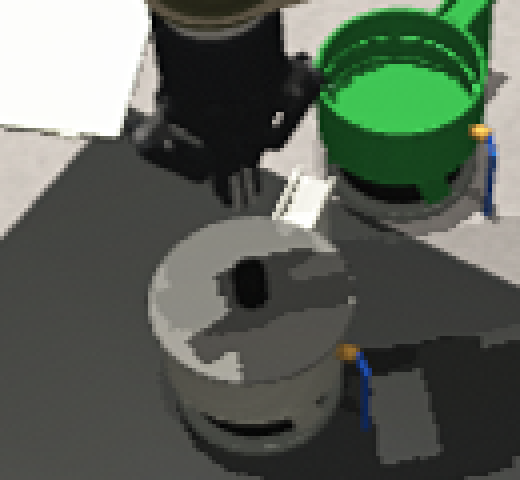

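The fingertips stand about 28 mm above the reported TCP. Both misses fit this (lever missed at TCP 0.101, gripped at 0.090), so I allow for it from here on.

{"op": "play_rows", "data": {"increments": [[0,0,0,0,0,0],[0,0,0,0,0,0],[0,30,0,0,0,0],[0,25,0,0,0,0],[0,20,0,0,0,0],[0,13,0,0,0,0],[0,6,0,0,0,0],[0,0,0,0,0,0]], "fingers": -0.3}}

```text
time_s: 16.77
tool_pos: [0.4517, -0.3183, 0.0958]
tcp_rot: [-90.0, 0.0, -120.0]
contact_force: [-0.2, -1.1, -1.0]
opening: 0.0556
```

{"op": "play_rows", "data": {"increments": [[0,0,0,0,0,0],[0,0,0,0,0,0],[0,0,0,0,0,0],[0,0,0,0,0,0],[0,0,0,0,0,0]], "fingers": 1, "squeeze": 45}}

```text
time_s: 17.4
tool_pos: [0.4519, -0.3186, 0.0966]
tcp_rot: [-89.9, -0.0, -120.0]
contact_force: [-1.0, 1.0, 5.9]
opening: 0.0226
```

Run:
```python
from h import *
p,R=pose(); print(p)
plan((p+[0,0,.06],R,4),([.45,-.14,.15],down(-90),6),([.45,-.14,.0],down(-90),6))
```

```text
[ 0.45189081 -0.31856433  0.09659535]
[[0, -15.0, 0, 0, 0, 0], [0, -15.0, 0, 0, 0, 0], [0, -15.0, 0, 0, 0, 0], [0, -15.0, 0.1, 0, 0, 0], [-26.0, 1.0, -15.0, 0, -1.0, 0], [-27.0, 1.0, -13.0, 0, -1.0, 0], [-28.0, 1.0, -11.0, 0, -1.0, 0], [-28.0, 1.0, -8.0, 0, -1.0, 0]]
[[-29.0, 1.0, -5.0, -0.01, -1.0, 0.01], [-29.8, 1.4, -3.0, 0, -1.0, 0], [0, 25.0, 0, 0, 0, 0], [0, 25.0, 0, 0, 0, 0], [0, 25.0, 0, 0, 0, 0], [0, 25.0, 0, 0, 0, 0], [0, 25.0, 0, 0, 0, 0], [0, 25.0, -0.1, 0, 0, 0]]
```

{"op": "play_rows", "data": {"increments": [[0,-15,0,0,0,0],[0,-15,0,0,0,0],[0,-15,0,0,0,0],[0,-15,0,0,0,0],[-26,1,-15,0,-1,0],[-27,1,-13,0,-1,0],[-28,1,-11,0,-1,0],[-28,1,-8,0,-1,0]]}}

```text
time_s: 18.4
tool_pos: [0.45, -0.1982, 0.1525]
tcp_rot: [-90.0, -0.0, -99.8]
contact_force: [0.0, -0.4, -1.8]
opening: 0.0222
```

{"op": "play_rows", "data": {"increments": [[-29,1,-5,0,-1,0],[-30,1,-3,0,-1,0],[0,25,0,0,0,0],[0,25,0,0,0,0],[0,25,0,0,0,0],[0,25,0,0,0,0],[0,25,0,0,0,0],[0,0,0,0,0,0]]}}

```text
time_s: 19.4
tool_pos: [0.4492, -0.1393, 0.0242]
tcp_rot: [-90.1, 0.1, -90.0]
contact_force: [0.3, -0.0, -1.3]
opening: 0.0226
```

{"op": "play_rows", "data": {"increments": [[0,14,0,0,0,0],[0,8,0,0,0,0],[0,4,0,0,0,0],[0,0,0,0,0,0]]}}

```text
time_s: 19.9
tool_pos: [0.4499, -0.1396, -0.0009]
tcp_rot: [-90.0, -0.0, -90.0]
contact_force: [1.0, -0.3, -1.5]
opening: 0.0226
```

{"op": "play_rows", "data": {"increments": [[0,2,0,0,0,0],[0,2,0,0,0,0],[0,2,0,0,0,0],[0,0,0,0,0,0]]}}

```text
time_s: 20.4
tool_pos: [0.4499, -0.1396, -0.0055]
tcp_rot: [-89.9, -0.1, -90.0]
contact_force: [-4.3, 3.1, 22.5]
opening: 0.0224
```

{"op": "play_rows", "data": {"increments": [[0,0,0,0,0,0],[0,0,0,0,0,0],[0,0,0,0,0,0],[0,0,0,0,0,0],[0,-30,0,0,0,0],[0,-40,0,0,0,0],[0,-50,0,0,0,0],[0,-50,0,0,0,0]], "fingers": -0.3}}

```text
time_s: 21.4
tool_pos: [0.4494, -0.1394, 0.1643]
tcp_rot: [-90.0, 0.0, -90.0]
contact_force: [1.0, 0.0, -0.4]
opening: 0.0557
```

Run:
```python
from h import *
w=grab('wrist','w7'); pickle.dump(w,open('w7.pkl','wb')); f=grab('scene'); pickle.dump(f,open('f7.pkl','wb'))
P=cloud(f).reshape(-1,3); m=(np.hypot(P[:,0]-.45,P[:,1]+.14)<.09)&(P[:,2]>.007)&(P[:,2]<.02); Q=P[m]; print('plate',Q.mean(0),np.ptp(Q,0),np.linalg.lstsq(np.c_[Q[:,:2],np.ones(len(Q))],Q[:,2],rcond=None)[0])
p,R=pose();print(p)
for nm,X in dict(tray=[.547,.013,.01],grip=[.451,.0745,.055],cover=[.45,-.14,.04],nut=[.632,-.181,.01]).items(): print(nm,fproj(w,X))
```

```text
plate [ 0.45374374 -0.13900928  0.01260968] [0.16122957 0.14981097 0.01244151] [ 0.00320391 -0.000281    0.01111686]
[ 0.45167857 -0.14059504  0.1674103 ]
tray (np.float64(379.1678858984841), np.float64(43.913452448777974))
grip (np.float64(285.323779313639), np.float64(-33.64200629779859))
cover (np.float64(284.3011008107569), np.float64(194.9408379524822))
nut (np.float64(442.1520842467337), np.float64(224.97488192385475))
```

View pics/w7.png

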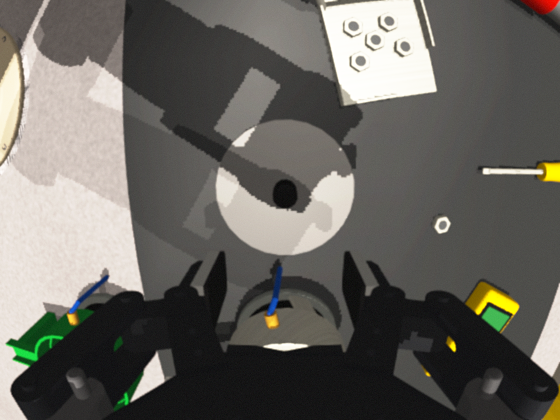

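The cover lies flat at (285,190). One bench nut is visible at (442,225) and the tray is undisturbed. I go above the tray grip.

Run:
```python
from h import *
plan(([.451,.0745,.14],down(-33),8))
```

```text
[[-27.0, 3.0, 0, -0.01, -1.42, 0.01], [-27.0, 3.0, 3.0, -0.01, -1.43, 0.01], [-26.0, 3.0, 7.0, -0.01, -1.42, 0.01], [-25.0, 4.0, 10.0, 0, -1.43, 0.01], [-24.0, 3.0, 13.0, -0.01, -1.42, 0.01], [-22.0, 4.0, 15.0, 0, -1.43, 0.01], [-20.0, 3.0, 18.0, -0.01, -1.42, 0.02], [-17.0, 3.8, 20.1, 0, -1.43, 0.01]]
```

{"op": "play_rows", "data": {"increments": [[-27,3,0,0,-1.42,0],[-27,3,3,0,-1.43,0],[-26,3,7,0,-1.42,0],[-25,4,10,0,-1.43,0],[-24,3,13,0,-1.42,0],[-22,4,15,0,-1.43,0],[-20,3,18,0,-1.42,0],[-17,4,20,0,-1.43,0]]}}

```text
time_s: 22.5
tool_pos: [0.4484, 0.0765, 0.1349]
tcp_rot: [-90.0, 0.1, -32.8]
contact_force: [0.3, 0.6, -0.1]
opening: 0.0554
```

{"op": "play_rows", "data": {"increments": [[0,0,0,0,0,0],[0,0,0,0,0,0]]}}

```text
time_s: 22.75
tool_pos: [0.4488, 0.075, 0.1355]
tcp_rot: [-90.0, 0.0, -33.1]
contact_force: [0.2, -0.1, 0.0]
opening: 0.0554
```

Run:
```python
from h import *
w=grab('wrist','w8'); pickle.dump(w,open('w8.pkl','wb')); p,R=pose(); print(p,st()['tcp_rot'],st()['joints'])
H=cv2.cvtColor(w['color'],cv2.COLOR_RGB2HSV); u,v=fproj(w,[.451,.0745,.055]); print(u,v)
m=((H[...,0]>8)&(H[...,0]<28)&(H[...,1]>80)&(H[...,2]>90)).astype(np.uint8)
n,l,s,c=cv2.connectedComponentsWithStats(m)
for i in range(1,n):
    if s[i,4]>150:
        yy,xx=np.where(l==i); P=np.array([fish(w,a,b,.056)[:2] for a,b in zip(xx,yy)]); r=cv2.minAreaRect((P*1000).astype(np.float32)); print(s[i],c[i],r)
```

```text
[0.44890508 0.07485752 0.13563746] [-9.00173557e+01  8.43054289e-03 -3.31238636e+01] [-5.48749411e+00  1.62342872e+01  9.50169901e+01 -1.23002410e-02
  6.87642424e+01 -6.23591750e+01]
284.94098460122655 208.41833369232998
[507  39  41  33 927] [526.00755124  55.56526429] ((449.6465148925781, 348.7042236328125), (52.252864837646484, 30.09881591796875), 72.8891372680664)
[513  86  40  33 847] [535.69303424 103.08736718] ((495.40887451171875, 332.27947998046875), (56.91288375854492, 28.357837677001953), 75.61809539794922)
[ 275  167   18   78 1302] [283.96082949 205.51536098] ((449.03082275390625, 74.59159088134766), (13.396862983703613, 64.36910247802734), 57.234317779541016)
[543 253  17  54 457] [553.50765864 277.38949672] ((704.972412109375, 288.19586181640625), (28.44672203063965, 83.27307891845703), 81.77843475341797)
[542 368  18  52 360] [554.32777778 400.48888889] ((994.0545654296875, 268.9301452636719), (207.95425415039062, 41.252845764160156), 0.5247383713722229)
```

{"op": "play_rows", "data": {"increments": [[0,30,0,0,0,0],[0,30,0,0,0,0],[0,30,0,0,0,0],[0,20,0,0,0,0],[0,12,0,0,0,0],[0,6,0,0,0,0],[0,0,0,0,0,0],[0,0,0,0,0,0]], "fingers": -0.1}}

```text
time_s: 23.8
tool_pos: [0.4493, 0.0755, 0.0084]
tcp_rot: [-90.0, -0.1, -33.0]
contact_force: [0.0, -0.5, 0.0]
opening: 0.0472
```

{"op": "play_rows", "data": {"increments": [[0,0,0,0,0,0],[0,0,0,0,0,0],[0,0,0,0,0,0],[0,0,0,0,0,0],[0,0,0,0,0,0],[0,0,0,0,0,0]], "fingers": 1, "squeeze": 90}}

```text
time_s: 24.55
tool_pos: [0.4491, 0.0756, 0.0083]
tcp_rot: [-90.0, -0.0, -33.0]
contact_force: [-0.7, 1.7, 4.9]
opening: 0.0119
```

Run:
```python
from h import *
p,R=pose(); print(p,st()['tcp_rot'])
h=-48; d=np.array([np.cos(np.radians(h)),np.sin(np.radians(h)),0]); B=np.array([.451,-.319,0])
off=np.array([.195,p[2]-.002,0]) # spout in tool frame
def tcp(S,yaw,t): R=down(yaw,t); return S-R.apply(off),R
S=B-.02*d+[0,0,.165]
q,Q=tcp(S,h,0); print(q)
e=plan((p+[0,0,.09],R,4),((p+q)/2*[1,1,0]+[0,0,.165],down(-40),5),(q,Q,7))
S2=B-.025*d+[0,0,.125]
wps=[(*tcp(S+(S2-S)*k/6,h,8*k),2) for k in range(1,7)]
plan(*wps,start=e)
```

```text
[0.44909723 0.07560792 0.00826444] [-8.99750278e+01 -4.26555785e-02 -3.29907079e+01]
[ 0.30713692 -0.15922386  0.17126444]
[[0, -22.0, 0, 0, 0, 0], [0, -23.0, 0, 0, 0, 0], [0, -22.0, 0, 0, 0, 0], [0.1, -23.0, 0, 0, 0, 0], [1.0, -13.0, -27.0, 0, 0.28, 0], [2.0, -13.0, -27.0, 0, 0.28, 0], [2.0, -14.0, -28.0, 0, 0.28, 0], [3.0, -13.0, -27.0, 0, 0.28, 0]]
[[3.1, -13.8, -27.6, -0.01, 0.28, 0.01], [3.0, -1.0, -19.0, 0, 0.23, 0], [3.0, -1.0, -19.0, 0, 0.23, 0], [4.0, -1.0, -19.0, 0, 0.23, 0], [4.0, -1.0, -19.0, 0, 0.23, 0], [5.0, -1.0, -19.0, 0, 0.23, 0], [5.0, -1.0, -20.0, 0, 0.23, 0], [5.3, -0.2, -19.0, 0, 0.22, 0]]
[[1.0, -10.0, 0, 0, 0, 0.8], [0.2, -10.5, 0, 0, 0, 0.8], [1.0, -10.0, 0, 0, 0, 0.8], [1.2, -10.4, 0, 0, 0, 0.8], [2.0, -10.0, 0, 0, 0, 0.8], [1.0, -10.6, 0, 0, 0, 0.8], [2.0, -10.0, 0, 0, 0, 0.8], [2.0, -10.8, 0, 0, 0, 0.8]]
[[3.0, -10.0, 0, 0, 0, 0.8], [1.8, -11.1, 0, 0, 0, 0.8], [3.0, -11.0, 0, 0, 0, 0.8], [2.7, -10.7, 0, 0, 0, 0.8]]
```

{"op": "play_rows", "data": {"increments": [[0,-22,0,0,0,0],[0,-23,0,0,0,0],[0,-22,0,0,0,0],[0,-23,0,0,0,0],[1,-13,-27,0,0.28,0],[2,-13,-27,0,0.28,0],[2,-14,-28,0,0.28,0],[3,-13,-27,0,0.28,0]]}}

```text
time_s: 25.55
tool_pos: [0.3917, -0.0187, 0.151]
tcp_rot: [-90.0, 0.1, -38.6]
contact_force: [-0.1, 0.2, -2.1]
opening: 0.012
```

{"op": "play_rows", "data": {"increments": [[3,-14,-28,0,0.28,0],[3,-1,-19,0,0.23,0],[3,-1,-19,0,0.23,0],[4,-1,-19,0,0.23,0],[4,-1,-19,0,0.23,0],[5,-1,-19,0,0.23,0],[5,-1,-20,0,0.23,0],[5,0,-19,0,0.22,0]]}}

```text
time_s: 26.55
tool_pos: [0.3056, -0.1594, 0.1706]
tcp_rot: [-90.0, 0.1, -48.0]
contact_force: [0.1, -0.1, -3.4]
opening: 0.0118
```

Run:
```python
from h import *
w=grab('wrist'); f=grab('scene'); p,R=pose(); s=st(); print(p,s['tcp_rot'],s['joints'],s['opening'])
a=cv2.resize(f['color'][110:240,180:320,::-1],None,fx=3.2,fy=3.2,interpolation=cv2.INTER_CUBIC)
a=cv2.copyMakeBorder(a,0,max(0,420-a.shape[0]),0,0,cv2.BORDER_CONSTANT)[:420]
cv2.imwrite('pics/v9.png',np.hstack([a,w['color'][:,130:450,::-1]]))
```

```text
[ 0.30559748 -0.1599038   0.17060206] [-9.00170585e+01  5.51951196e-02 -4.81357938e+01] [-4.75241770e+01  2.62752121e+00  1.05881189e+02 -1.73610129e-02
  7.15466649e+01 -8.93828881e+01] 0.011716174697300769
```

View pics/v9.png

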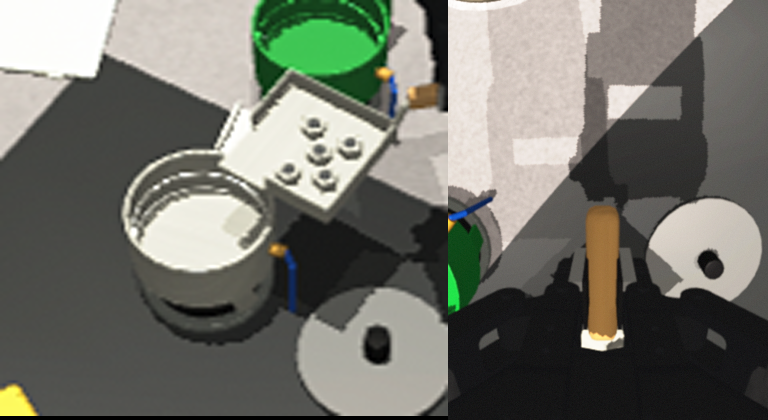

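The tray is level with its spout corner at crop (225,170) inside the bowl mouth. I lower it first so the nuts drop less, then tilt about the spout.

Run:
```python
from h import *
p,R=pose()
h=-48; d=np.array([np.cos(np.radians(h)),np.sin(np.radians(h)),0]); B=np.array([.451,-.319,0])
off=np.array([.195,.0063,0])
def tcp(S,yaw,t): R=down(yaw,t); return S-R.apply(off),R
S=B-.025*d+[0,0,.125]
wps=[(*tcp(S,h,0),4)]+[(*tcp(S-[0,0,.002*k],h,8*k),2) for k in range(1,7)]
plan(*wps)
```

```text
[[-1.0, 10.0, 0, 0, -0.01, 0], [-1.0, 10.0, 1.0, 0, -0.01, 0], [-1.0, 10.0, 0, 0, 0, -0.01], [-1.4, 9.3, 0.6, 0, -0.01, 0], [1.0, -13.0, 0, 0, 0, 0.8], [0.9, -12.2, 0, 0, 0, 0.8], [2.0, -13.0, 0, 0, 0, 0.8], [0.2, -12.1, 0, 0, 0, 0.8]]
[[2.0, -13.0, 0, 0, 0, 0.8], [0.5, -12.2, 0, 0, 0, 0.8], [2.0, -13.0, 0, 0, 0, 0.8], [0.7, -12.3, 0, 0, 0, 0.8], [2.0, -13.0, 0, 0, 0, 0.8], [0.9, -12.5, 0, 0, 0, 0.8], [2.0, -13.0, 0, 0, 0, 0.8], [1.2, -12.7, -0.1, 0, 0, 0.8]]
```

{"op": "play_rows", "data": {"increments": [[-1,10,0,0,0,0],[-1,10,0,0,0,0],[-1,10,0,0,0,0],[-1,9,1,0,0,0],[1,-13,0,0,0,0.8],[1,-12,0,0,0,0.8],[2,-13,0,0,0,0.8],[0,-12,0,0,0,0.8]]}}

```text
time_s: 27.65
tool_pos: [0.3109, -0.1625, 0.1811]
tcp_rot: [-90.0, 16.1, -48.0]
contact_force: [1.0, 0.3, -2.3]
opening: 0.0118
```

{"op": "play_rows", "data": {"increments": [[2,-13,0,0,0,0.8],[0.5,-12,0,0,0,0.8],[2,-13,0,0,0,0.8],[0.7,-12,0,0,0,0.8],[2,-13,0,0,0,0.8],[0.9,-12.5,0,0,0,0.8],[2,-13,0,0,0,0.8],[1,-13,0,0,0,0.8]]}}

```text
time_s: 28.65
tool_pos: [0.3511, -0.2072, 0.2618]
tcp_rot: [-90.0, 48.1, -48.0]
contact_force: [-0.2, 0.7, -2.1]
opening: 0.0118
```

{"op": "play_rows", "data": {"increments": [[0,0,0,0,0,0],[0,0,0,0,0,0],[0,0,0,0,0,0],[0,0,0,0,0,0]]}}

```text
time_s: 29.15
tool_pos: [0.3504, -0.2065, 0.2625]
tcp_rot: [-90.0, 47.9, -48.0]
contact_force: [0.7, 0.6, -1.3]
opening: 0.0122
```

Run:
```python
from h import *
f=grab('scene'); p,R=pose(); s=st(); print(p,s['tcp_rot'],s['joints'],s['opening'])
print('spout',p+R.apply([.195,.0063,0]))
a=cv2.resize(f['color'][100:230,170:320,::-1],None,fx=4,fy=4,interpolation=cv2.INTER_CUBIC)
cv2.imwrite('pics/v10.png',a)
```

```text
[ 0.35039222 -0.20660594  0.26249331] [-89.99770772  47.95507124 -47.99097337] [-47.55543086  29.60264529  66.95568762   0.43421587 131.39508716
 -89.42118102] 0.012089676568564186
spout [ 0.4346611  -0.30016599  0.11346324]
```

View pics/v10.png

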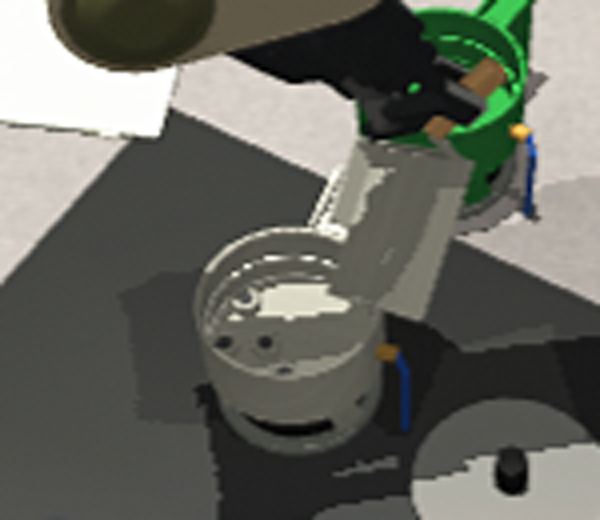

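Four nuts are visible in the bowl, at (240,298), (225,342), (262,342) and (285,368); the fifth is probably in shadow. I tilt a bit more to be sure, then level out and put the tray back.

Run:
```python
from h import *
h=-48; d=np.array([np.cos(np.radians(h)),np.sin(np.radians(h)),0]); B=np.array([.451,-.319,0])
off=np.array([.195,.0063,0])
def tcp(S,yaw,t): R=down(yaw,t); return S-R.apply(off),R
S=B-.025*d+[0,0,.118]
z=[.0,.0,.09]
g=np.array([.449,.0756,.0083])
e=plan((*tcp(S,h,56),2),(*tcp(S,h,56),1),(*tcp(S+[0,0,.06],h,40),4),(*tcp(S+[0,0,.06],h,0),6))
plan(([.38,-.04,.16],down(-40),5),(g+[0,0,.09],down(-33),5),(g+[0,0,.001],down(-33),6),start=e)
```

```text
[[0, -15.0, 0, 0, 0, 0.8], [-1.7, -15.1, -0.4, 0, 0, 0.81], [0, 0, 0, 0, 0, 0], [-11.0, 5.0, 0, 0, 0, -0.8], [-11.0, 4.0, 0, 0, 0, -0.8], [-12.0, 4.0, 0, 0, 0, -0.8], [-11.7, 2.6, 0, 0, 0, -0.8], [7.0, 21.0, 0, 0, 0, -1.33]]
[[4.0, 22.0, 0, 0, 0, -1.33], [2.0, 22.0, 0, 0, 0, -1.34], [-1.0, 22.0, 0, 0, 0, -1.33], [-3.0, 22.0, 0, 0, 0, -1.34], [-5.7, 22.0, 0, 0, 0, -1.33]]
[[-7.0, 5.0, 27.0, 0, -0.32, 0], [-6.0, 5.0, 27.0, 0, -0.32, 0], [-6.0, 5.0, 27.0, 0, -0.32, 0], [-5.0, 5.0, 27.0, 0, -0.32, 0], [-3.3, 4.3, 27.5, 0, -0.32, 0], [-4.0, 12.0, 27.0, 0, -0.28, 0], [-4.0, 12.0, 27.0, 0, -0.28, 0], [-3.0, 13.0, 27.0, 0, -0.28, 0]]
[[-2.0, 12.0, 26.0, 0, -0.28, 0], [-2.0, 12.7, 26.7, 0, -0.28, 0], [0, 15.0, 0, 0, 0, 0], [0, 15.0, 0, 0, 0, 0], [0, 15.0, 0, 0, 0, 0], [0, 15.0, 0, 0, 0, 0], [0, 14.0, 0, 0, 0, 0], [0, 15.0, 0, 0, 0, 0]]
```

{"op": "play_rows", "data": {"increments": [[0,-15,0,0,0,0.8],[-2,-15,0,0,0,0.8],[0,0,0,0,0,0],[-11,5,0,0,0,-0.8],[-11,4,0,0,0,-0.8],[-12,4,0,0,0,-0.8],[-12,3,0,0,0,-0.8],[7,21,0,0,0,-1.33]]}}

```text
time_s: 30.2
tool_pos: [0.3314, -0.1856, 0.2879]
tcp_rot: [-90.0, 32.9, -48.0]
contact_force: [-0.2, -0.4, -1.6]
opening: 0.0119
```

{"op": "play_rows", "data": {"increments": [[4,22,0,0,0,-1.33],[2,22,0,0,0,-1.34],[-1,22,0,0,0,-1.33],[-3,22,0,0,0,-1.34],[-6,22,0,0,0,-1.33]]}}

```text
time_s: 30.82
tool_pos: [0.3029, -0.1539, 0.1838]
tcp_rot: [-90.0, -0.4, -48.0]
contact_force: [0.9, 0.3, -1.4]
opening: 0.0119
```

{"op": "play_rows", "data": {"increments": [[-7,5,27,0,-0.32,0],[-6,5,27,0,-0.32,0],[-6,5,27,0,-0.32,0],[-5,5,27,0,-0.32,0],[-3,4,27,0,-0.32,0],[-4,12,27,0,-0.28,0],[-4,12,27,0,-0.28,0],[-3,13,27,0,-0.28,0]]}}

```text
time_s: 31.82
tool_pos: [0.4213, 0.0315, 0.1231]
tcp_rot: [-90.0, -0.1, -35.7]
contact_force: [-0.1, 0.1, -1.3]
opening: 0.0116
```

Run:
```python
from h import *
f=grab('scene'); pickle.dump(f,open('f11.pkl','wb')); s=st(); print(s['tool_pos'],s['tcp_rot'])
a=cv2.resize(f['color'][130:290,170:370,::-1],None,fx=3.6,fy=3.6,interpolation=cv2.INTER_CUBIC)
cv2.imwrite('pics/v11.png',a)
g=np.array([.449,.0756,.0083])
plan((g+[0,0,.09],down(-33),3),(g+[0,0,.001],down(-33),6))
```

```text
[0.42170309 0.03338538 0.12180069] [-8.99336888e+01  2.57862642e-02 -3.56380600e+01]
[[-1.0, 8.0, 17.0, 0, -0.18, 0], [0, 8.0, 17.0, -0.01, -0.17, 0], [-0.6, 7.5, 16.2, 0, -0.18, 0], [0, 15.0, 0, 0, 0, 0], [0, 15.0, 0, 0, 0, 0], [0, 15.0, 0, 0, 0, 0], [0, 15.0, 0, 0, 0, 0], [0, 15.0, 0, 0, 0, 0]]
[[0, 14.0, 0, 0, 0, 0]]
```

View pics/v11.png

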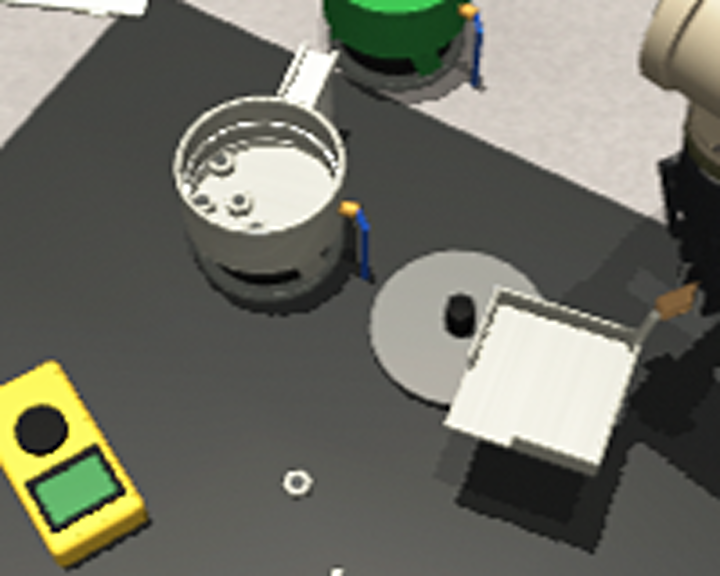

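The tray is empty and nothing is spilled. Three nuts show in the bowl at (222,163), (203,202) and (238,203), with a sliver of another at (255,226); the bench nut is at (297,482). I put the tray down.

{"op": "play_rows", "data": {"increments": [[-1,8,17,0,-0.18,0],[0,8,17,0,-0.17,0],[-1,8,16,0,-0.18,0],[0,20,0,0,0,0],[0,20,0,0,0,0],[0,20,0,0,0,0],[0,16,0,0,0,0],[0,8,0,0,0,0]]}}

```text
time_s: 32.88
tool_pos: [0.4484, 0.0728, 0.0144]
tcp_rot: [-90.0, 0.0, -33.1]
contact_force: [0.4, 0.4, -1.0]
opening: 0.0119
```

{"op": "play_rows", "data": {"increments": [[0,3,0,0,0,0],[0,1.5,0,0,0,0],[0,0,0,0,0,0]]}}

```text
time_s: 33.25
tool_pos: [0.4488, 0.0725, 0.011]
tcp_rot: [-90.0, -0.0, -33.1]
contact_force: [-1.0, 0.6, -1.7]
opening: 0.012
```

{"op": "play_rows", "data": {"increments": [[0,2,0,0,0,0],[0,1,0,0,0,0],[0,0,0,0,0,0]]}}

```text
time_s: 33.62
tool_pos: [0.4488, 0.0726, 0.0082]
tcp_rot: [-90.0, -0.0, -33.1]
contact_force: [-1.5, 0.3, 6.3]
opening: 0.0121
```

{"op": "play_rows", "data": {"increments": [[0,0,0,0,0,0],[0,0,0,0,0,0],[0,0,0,0,0,0],[0,-20,0,0,0,0],[0,-40,0,0,0,0],[0,-40,0,0,0,0],[0,-30,0,0,0,0]], "fingers": 0}}

```text
time_s: 34.5
tool_pos: [0.4487, 0.0725, 0.1393]
tcp_rot: [-90.0, -0.1, -33.1]
contact_force: [0.3, -0.6, -0.6]
opening: 0.0425
```

Run:
```python
from h import *
f=grab('scene');P=cloud(f)
B=P[250:280,238:268].reshape(-1,3); N=B[(B[:,2]>.006)&(B[:,2]<.02)]; print('nut',N.mean(0),len(N))
p,R=pose(); print(p)
plan(([.631,-.181,.13],down(-90),13))
```

```text
nut [ 0.63177523 -0.17995428  0.00950502] 56
[0.45028187 0.07248052 0.14241902]
[[22.0, 1.0, -9.0, -0.01, 0.87, 0], [23.0, 1.0, -7.0, -0.01, 0.88, 0], [23.0, 1.0, -5.0, 0, 0.87, 0], [24.0, 1.0, -3.0, -0.01, 0.88, 0], [24.0, 1.0, -2.0, -0.01, 0.87, 0.01], [24.0, 1.0, 0, 0, 0.88, 0.01], [24.0, 1.0, 2.0, 0, 0.87, 0], [24.0, 1.0, 4.0, -0.01, 0.88, 0]]
[[23.0, 1.0, 6.0, -0.01, 0.87, 0.01], [23.0, 1.0, 7.0, 0, 0.88, 0.01], [22.0, 1.0, 9.0, 0, 0.87, 0], [21.0, 1.0, 11.0, -0.01, 0.88, 0], [20.6, 1.5, 12.3, 0, 0.87, 0.01]]
```

{"op": "play_rows", "data": {"increments": [[22,1,-9,0,0.87,0],[23,1,-7,0,0.88,0],[23,1,-5,0,0.87,0],[24,1,-3,0,0.88,0],[24,1,-2,0,0.87,0],[24,1,0,0,0.88,0],[24,1,2,0,0.87,0],[24,1,4,0,0.88,0]]}}

```text
time_s: 35.55
tool_pos: [0.5601, -0.0846, 0.1293]
tcp_rot: [-90.0, 0.0, -68.3]
contact_force: [-0.1, 0.2, 0.6]
opening: 0.0424
```

{"op": "play_rows", "data": {"increments": [[23,1,6,0,0.87,0],[23,1,7,0,0.88,0],[22,1,9,0,0.87,0],[21,1,11,0,0.88,0],[21,1,12,0,0.87,0],[0,0,0,0,0,0],[0,0,0,0,0,0]]}}

```text
time_s: 36.42
tool_pos: [0.6285, -0.1808, 0.1244]
tcp_rot: [-90.0, 0.0, -89.9]
contact_force: [0.1, 0.5, -0.1]
opening: 0.0427
```

```bash
cat > nut.py <<'E'
from h import *
def nuts(w,zt=.01,amin=150,amax=900,rad=.2):
    H=cv2.cvtColor(w['color'],cv2.COLOR_RGB2HSV)
    m=((H[...,1]<50)&(H[...,2]>140)).astype(np.uint8)
    n,l,s,c=cv2.connectedComponentsWithStats(m); out=[]
    p,_=pose()
    for i in range(1,n):
        P=fish(w,*c[i],zt)
        if s[i,4]>40 and np.hypot(*(P-p)[:2])<rad:
            cn=cv2.findContours((l==i).astype(np.uint8),cv2.RETR_EXTERNAL,cv2.CHAIN_APPROX_NONE)[0]
            cn=max(cn,key=len)[:,0,:]
            W=np.array([fish(w,a,b,zt)[:2] for a,b in cn]); ctr,sz,ang=cv2.minAreaRect((W*1000).astype(np.float32))
            # flats: direction with smallest width
            an=np.radians(np.arange(0,180,2)); wd=[np.ptp(W@[np.cos(a),np.sin(a)])*1000 for a in an]
            k=np.array(wd)[:30]+np.array(wd)[30:60]+np.array(wd)[60:90]
            print(c[i].round(),s[i,4],'ctr',np.round(ctr,1),'size',np.round(sz,1),'flat normal deg',np.degrees(an[k.argmin()]),k.min()/3,k.max()/3)
E
python3 - <<'E'
from nut import *
w=grab('wrist','w12'); pickle.dump(w,open('w12.pkl','wb'))
print(pose()[0],st()['joints'])
nuts(w)
E
```

```text
[ 0.62853971 -0.18059583  0.12462337] [-2.63841344e+01  3.55812841e+01  6.31910603e+01  6.24607074e-03
  8.12638511e+01 -2.64703534e+01]
[201.  25.] 6056 ctr [550.8 -12.6] size [121.3  71.4] flat normal deg 22.0 106.94891346579475 113.10995370685119
[104. 168.] 9812 ctr [ 441.6 -153.3] size [116.9 144.2] flat normal deg 0.0 135.08254403209784 138.18979862714428
[392. 125.] 729 ctr [ 728.8 -113.2] size [101.5   6.9] flat normal deg 32.0 62.280805611494735 70.26344056554221
```

Run:
```python
from nut import *
w=pickle.load(open('w12.pkl','rb'))
u,v=fproj(w,[.632,-.18,.01]); print(u,v)
u,v=int(u),int(v); g=cv2.cvtColor(w['color'],cv2.COLOR_RGB2GRAY)[v-35:v+35,u-35:u+35]
t,m=cv2.threshold(g,0,255,cv2.THRESH_OTSU); print(t,g.min(),g.max(),np.median(g))
n,l,s,c=cv2.connectedComponentsWithStats(m)
for i in range(1,n): print(s[i],c[i], fish(w,c[i][0]+u-35,c[i][1]+v-35,.01)) if s[i,4]>20 else 0
cv2.imwrite('pics/n12.png',cv2.resize(w['color'][v-60:v+60,u-60:u+60,::-1],None,fx=4,fy=4))
```

```text
287.5943521594072 195.9476491857739
71.0 33 143 52.0
[ 24  24  24  24 316] [35.12974684 35.26265823] [ 0.63157643 -0.17936288  0.01      ]
[  0  35  70  35 815] [32.90920245 62.10306748] [ 0.62960298 -0.20487829  0.01      ]
```

View pics/n12.png

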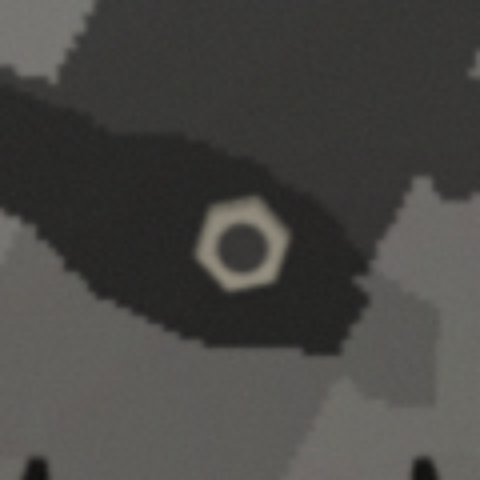

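The picture shows the nut centred at crop (243,245), with a flat normal about 21° below image right, so tool yaw -111 puts the jaws on its flats.

Run:
```python
from h import *
plan(([.6316,-.1794,.06],down(-111),3),([.6316,-.1794,-.0145],down(-111),4))
```

```text
[[0, 22.0, 1.0, 0, 1.41, 0], [-1.0, 21.0, 1.0, 0, 1.4, 0], [-0.5, 21.6, 0.9, 0.01, 1.41, 0], [0, 19.0, 0, 0, 0, 0], [0, 19.0, 0, 0, 0, 0], [0, 18.0, 0, 0, 0, 0], [0, 18.5, 0, 0, 0, 0]]
```

{"op": "play_rows", "data": {"increments": [[0,22,1,0,1.4,0],[-1,21,1,0,1.4,0],[-0.5,21.5,1,0,1.4,0],[0,30,0,0,0,0],[0,22,0,0,0,0],[0,12,0,0,0,0],[0,8,0,0,0,0],[0,2,0,0,0,0]]}}

```text
time_s: 37.48
tool_pos: [0.6322, -0.1802, -0.0137]
tcp_rot: [-90.0, -0.0, -111.0]
contact_force: [-0.4, 1.4, 0.5]
opening: 0.0428
```

{"op": "play_rows", "data": {"increments": [[0,0,0,0,0,0],[0,0,0,0,0,0],[0,0,0,0,0,0],[0,0,0,0,0,0],[0,0,0,0,0,0]], "fingers": 1, "squeeze": 40}}

```text
time_s: 38.1
tool_pos: [0.6322, -0.1803, -0.0138]
tcp_rot: [-90.0, 0.0, -111.0]
contact_force: [0.2, -0.1, 0.1]
opening: 0.0001
```

Missed above the nut, so the offset is larger than 24 mm. I go 9 mm lower.

{"op": "play_rows", "data": {"increments": [[0,0,0,0,0,0],[0,0,0,0,0,0],[0,0,0,0,0,0],[0,5,0,0,0,0],[0,4,0,0,0,0],[0,0,0,0,0,0]], "fingers": 0}}

```text
time_s: 38.85
tool_pos: [0.6319, -0.1801, -0.0234]
tcp_rot: [-90.1, 0.0, -111.0]
contact_force: [-0.7, -0.1, 0.4]
opening: 0.0427
```

{"op": "play_rows", "data": {"increments": [[0,0,0,0,0,0],[0,0,0,0,0,0],[0,0,0,0,0,0],[0,0,0,0,0,0],[0,0,0,0,0,0]], "fingers": 1}}

```text
time_s: 39.48
tool_pos: [0.6324, -0.1804, -0.0225]
tcp_rot: [-90.0, -0.0, -111.0]
contact_force: [-0.6, -0.7, 3.1]
opening: 0.0165
```

Run:
```python
from h import *
plan(([.632,-.18,.14],down(-111),5),([.449,-.317,.14],down(-120),8),([.449,-.317,.078],down(-120),3))
```

```text
[[0, -33.0, 0, 0, 0, 0], [0, -32.0, 0, 0, 0, 0], [0, -33.0, 0, 0, 0, 0], [0, -32.0, 0, 0, 0, 0], [-0.2, -32.5, -0.4, -0.01, 0, 0], [24.0, 0, -15.0, 0, 0.23, 0], [25.0, 0, -15.0, 0, 0.22, 0], [25.0, 0, -14.0, 0, 0.23, 0]]
[[25.0, 0, -14.0, 0, 0.22, 0], [25.0, 0, -13.0, 0, 0.23, 0], [25.0, 0, -13.0, 0, 0.22, 0], [26.0, 0, -12.0, 0, 0.23, 0], [26.2, 0, -12.0, 0, 0.22, 0], [0, 21.0, 0, 0, 0, 0], [0, 21.0, 0, 0, 0, 0], [0, 20.0, 0, 0, 0, 0]]
```

{"op": "play_rows", "data": {"increments": [[0,-33,0,0,0,0],[0,-32,0,0,0,0],[0,-33,0,0,0,0],[0,-32,0,0,0,0],[0,-32,0,0,0,0],[24,0,-15,0,0.23,0],[25,0,-15,0,0.22,0],[25,0,-14,0,0.23,0]]}}

```text
time_s: 40.48
tool_pos: [0.5625, -0.2326, 0.1389]
tcp_rot: [-90.0, 0.0, -114.4]
contact_force: [0.6, 0.1, -0.3]
opening: 0.0162
```

{"op": "play_rows", "data": {"increments": [[25,0,-14,0,0.22,0],[25,0,-13,0,0.23,0],[25,0,-13,0,0.22,0],[26,0,-12,0,0.23,0],[26,0,-12,0,0.22,0],[0,21,0,0,0,0],[0,21,0,0,0,0],[0,20,0,0,0,0]]}}

```text
time_s: 41.48
tool_pos: [0.449, -0.317, 0.0763]
tcp_rot: [-90.0, 0.0, -120.0]
contact_force: [0.4, -0.1, 0.5]
opening: 0.0162
```

{"op": "play_rows", "data": {"increments": [[0,0,0,0,0,0],[0,0,0,0,0,0],[0,0,0,0,0,0],[0,0,0,0,0,0],[0,-40,0,0,0,0],[0,-40,0,0,0,0],[0,-30,0,0,0,0],[0,0,0,0,0,0]], "fingers": 0.2}}

```text
time_s: 42.48
tool_pos: [0.45, -0.3178, 0.1896]
tcp_rot: [-89.7, -0.1, -120.0]
contact_force: [-0.1, -1.1, -0.6]
opening: 0.0341
```

Run:
```python
from h import *
w=grab('wrist'); f=grab('scene'); g=grab('top'); pickle.dump((w,f,g),open('w13.pkl','wb')); print(pose()[0],st()['opening'])
u,v=map(int,fproj(w,[.451,-.319,.06])); print(u,v)
a=cv2.resize(w['color'][v-75:v+75,u-75:u+75,::-1],(400,400),interpolation=cv2.INTER_CUBIC)
# whole-bench check without arm: scene
b=cv2.resize(f['color'][:,:,::-1],(400,300)); b=cv2.copyMakeBorder(b,0,100,0,0,cv2.BORDER_CONSTANT)
cv2.imwrite('pics/v13.png',np.hstack([a,b]))
P=cloud(f); B=P[250:280,238:268].reshape(-1,3); print('left at nut spot',((B[:,2]>.006)).sum())
# tray, cover
H=cv2.cvtColor(f['color'],cv2.COLOR_RGB2HSV)
Q=P.reshape(-1,3); m=(np.hypot(Q[:,0]-.45,Q[:,1]+.14)<.09)&(Q[:,2]>.007)&(Q[:,2]<.02); print('cover',Q[m].mean(0))
k=(np.hypot(Q[:,0]-.45,Q[:,1]+.14)<.04)&(Q[:,2]>.036)&(Q[:,2]<.05); print('knob',Q[k].mean(0),k.sum())
```

```text
[ 0.44894237 -0.31671571  0.1861912 ] 0.03433014644732471
284 193
left at nut spot 21
cover [ 0.45363453 -0.13914772  0.01255939]
knob [ 0.45281567 -0.13938331  0.04149881] 54
```

View pics/v13.png

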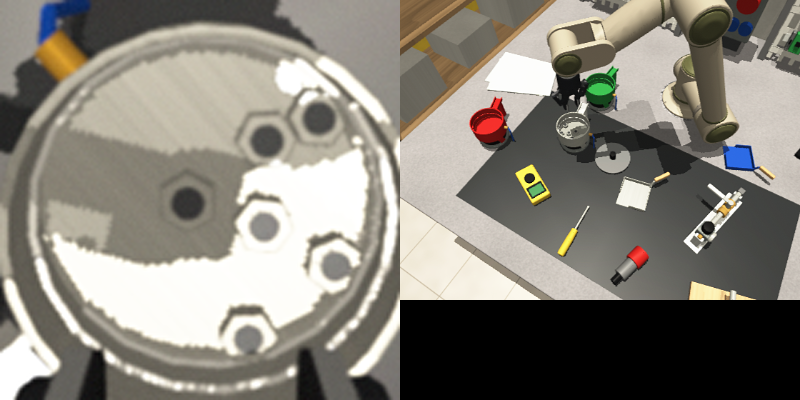

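The wrist crop shows six nuts lying in the bowl, matching 5 + 1, and the scene view shows no nut left on the bench. Now the cover goes back.

Run:
```python
from h import *
w,f,g=pickle.load(open('w13.pkl','rb'))
c=f['color'][250:280,238:268].max(2); print('max brightness at nut spot',c.max())
plan(([.450,-.1396,.12],down(-90),8),([.450,-.1396,-.005],down(-90),6))
```

```text
max brightness at nut spot 99
[[-19.0, 8.0, -11.0, 0, -0.75, 0], [-20.0, 8.0, -10.0, 0, -0.75, 0], [-21.0, 8.0, -8.0, 0, -0.75, 0], [-21.0, 8.0, -7.0, 0, -0.75, 0], [-21.0, 9.0, -6.0, 0, -0.75, 0], [-22.0, 8.0, -4.0, 0.01, -0.75, 0], [-22.0, 9.0, -3.0, 0, -0.75, -0.01], [-21.7, 8.4, -0.8, 0.01, -0.75, 0]]
[[0, 21.0, 0, 0, 0, 0], [0, 21.0, 0, 0, 0, 0], [0, 21.0, 0, 0, 0, 0], [0, 21.0, 0, 0, 0, 0], [0, 21.0, 0, 0, 0, 0], [0, 20.0, -0.1, 0, 0, 0]]
```

{"op": "play_rows", "data": {"increments": [[-19,8,-11,0,-0.75,0],[-20,8,-10,0,-0.75,0],[-21,8,-8,0,-0.75,0],[-21,8,-7,0,-0.75,0],[-21,9,-6,0,-0.75,0],[-22,8,-4,0,-0.75,0],[-22,9,-3,0,-0.75,0],[-22,8,-1,0,-0.75,0]], "fingers": -0.3}}

```text
time_s: 43.62
tool_pos: [0.4496, -0.1387, 0.1198]
tcp_rot: [-90.1, 0.1, -89.9]
contact_force: [0.8, 0.9, -0.6]
opening: 0.0553
```

{"op": "play_rows", "data": {"increments": [[0,30,0,0,0,0],[0,30,0,0,0,0],[0,30,0,0,0,0],[0,20,0,0,0,0],[0,10,0,0,0,0],[0,5,0,0,0,0],[0,0,0,0,0,0]]}}

```text
time_s: 44.5
tool_pos: [0.4503, -0.1398, -0.0037]
tcp_rot: [-90.0, -0.0, -90.0]
contact_force: [-0.3, 0.1, 0.3]
opening: 0.0555
```

{"op": "play_rows", "data": {"increments": [[0,0,0,0,0,0],[0,0,0,0,0,0],[0,0,0,0,0,0],[0,0,0,0,0,0],[0,0,0,0,0,0]], "fingers": 1, "squeeze": 45}}

```text
time_s: 45.12
tool_pos: [0.4506, -0.1399, -0.0031]
tcp_rot: [-89.9, -0.0, -90.0]
contact_force: [-1.2, -0.4, 5.9]
opening: 0.0217
```

Run:
```python
from h import *
p,R=pose(); print(p)
plan((p+[0,0,.14],R,5),([.4519,-.3186,.14],down(-120),7),([.4519,-.3186,.104],down(-120),3))
```

```text
[ 0.45055937 -0.13992742 -0.00314421]
[[0, -28.0, 0, 0, 0, 0], [0, -28.0, 0, 0, 0, 0], [0, -28.0, 0, 0, 0, 0], [0, -28.0, 0, 0, 0, 0], [0.1, -28.0, 0.1, 0, 0, 0], [26.0, 0, 0, 0, 0.86, 0], [25.0, -1.0, 2.0, 0, 0.86, 0], [25.0, 0, 4.0, 0, 0.86, 0]]
[[25.0, -1.0, 6.0, 0, 0.86, 0], [24.0, 0, 8.0, 0, 0.85, 0], [24.0, -1.0, 9.0, -0.01, 0.86, 0], [22.8, 0, 11.7, 0, 0.85, 0], [0, 12.0, 0, 0, 0, 0], [0, 12.0, 0, 0, 0, 0], [0, 12.0, 0, 0, 0, 0]]
```

{"op": "play_rows", "data": {"increments": [[0,-28,0,0,0,0],[0,-28,0,0,0,0],[0,-28,0,0,0,0],[0,-28,0,0,0,0],[0,-28,0,0,0,0],[26,0,0,0,0.86,0],[25,-1,2,0,0.86,0],[25,0,4,0,0.86,0]]}}

```text
time_s: 46.12
tool_pos: [0.4504, -0.2168, 0.1373]
tcp_rot: [-90.0, 0.0, -103.0]
contact_force: [0.4, -0.0, -2.0]
opening: 0.0217
```

{"op": "play_rows", "data": {"increments": [[25,-1,6,0,0.86,0],[24,0,8,0,0.85,0],[24,-1,9,0,0.86,0],[23,0,12,0,0.85,0],[0,10,0,0,0,0],[0,12,0,0,0,0],[0,12,0,0,0,0],[0,0,0,0,0,0]]}}

```text
time_s: 47.12
tool_pos: [0.4515, -0.3177, 0.1041]
tcp_rot: [-90.1, 0.0, -119.9]
contact_force: [-0.2, 0.2, -1.7]
opening: 0.0223
```

{"op": "play_rows", "data": {"increments": [[0,3,0,0,0,0],[0,2,0,0,0,0],[0,0,0,0,0,0]]}}

```text
time_s: 47.5
tool_pos: [0.4519, -0.3187, 0.1002]
tcp_rot: [-90.0, 0.0, -120.0]
contact_force: [-0.8, 0.6, -1.5]
opening: 0.0218
```

{"op": "play_rows", "data": {"increments": [[0,2,0,0,0,0],[0,1,0,0,0,0],[0,0,0,0,0,0]]}}

```text
time_s: 47.88
tool_pos: [0.4521, -0.3189, 0.0988]
tcp_rot: [-89.9, -0.0, -120.0]
contact_force: [-3.1, 2.7, 11.6]
opening: 0.0216
```

{"op": "play_rows", "data": {"increments": [[0,0,0,0,0,0],[0,0,0,0,0,0],[0,0,0,0,0,0],[0,0,0,0,0,0],[0,-30,0,0,0,0],[0,-40,0,0,0,0],[0,-40,0,0,0,0],[0,0,0,0,0,0]], "fingers": -0.3}}

```text
time_s: 48.88
tool_pos: [0.4527, -0.3196, 0.2101]
tcp_rot: [-89.7, -0.1, -120.0]
contact_force: [0.3, 0.3, -0.3]
opening: 0.0552
```

Run:
```python
from h import *
f0=pickle.load(open('f0.pkl','rb'))[0]; f=grab('scene')
for k in (f0,f):
    Q=cloud(k).reshape(-1,3); r=np.hypot(Q[:,0]-.451,Q[:,1]+.319); m=(r<.085)&(Q[:,2]>.105)&(Q[:,2]<.13)
    L=Q[m]; c=np.linalg.lstsq(np.c_[L[:,:2]-[.451,-.319],np.ones(len(L))],L[:,2],rcond=None)[0]
    n=(r<.03)&(Q[:,2]>.135)&(Q[:,2]<.155); print('plate',L.mean(0),'slope+z',c,cv2.minEnclosingCircle(L[:,:2].astype(np.float32)),'knob',Q[n].mean(0))
print(pose()[0],st()['joints'])
plan(([.46,.0,.2],down(0),12),([.446,.262,.17],down(78),9))
```

```text
plate [ 0.45433927 -0.31685945  0.11454925] slope+z [0.00194244 0.002596   0.11453721] ((0.4510349631309509, -0.31925392150878906), 0.07408446818590164) knob [ 0.45323715 -0.31728478  0.14357823]
plate [ 0.45558635 -0.31754538  0.11456943] slope+z [-0.00085045  0.00136311  0.11457135] ((0.4524683952331543, -0.3195803463459015), 0.07325909286737442) knob [ 0.45536038 -0.3175545   0.14305353]
[ 0.45206116 -0.31896172  0.2080171 ] [-4.74670508e+01  2.18273743e+01  7.32560671e+01 -7.72091259e-04
  8.47877218e+01 -1.74702436e+01]
[[-23.0, 1.0, -13.0, 0, -2.0, 0], [-25.0, 1.0, -8.0, 0, -2.0, 0], [-26.0, 1.0, -4.0, 0, -2.0, 0], [-27.0, 0, 1.0, 0, -2.0, 0], [-26.0, 1.0, 5.0, 0, -2.0, 0], [-25.0, 0, 10.0, 0, -2.0, 0], [-23.0, 1.0, 14.0, 0, -2.0, 0], [-20.0, 0, 18.0, 0, -2.0, 0]]
[[-17.0, 1.0, 21.0, 0, -2.0, 0.01], [-13.0, 1.0, 23.0, 0, -2.0, 0], [-8.0, 0, 25.0, 0.01, -2.0, 0.01], [-4.0, 0.6, 25.9, 0, -2.0, 0], [-2.0, 3.0, 29.0, 0, -1.73, 0], [3.0, 3.0, 29.0, 0, -1.73, 0], [7.0, 3.0, 28.0, 0, -1.73, 0], [11.0, 3.0, 27.0, 0, -1.73, 0]]
[[15.0, 4.0, 25.0, 0, -1.74, 0], [19.0, 3.0, 22.0, 0, -1.73, 0], [22.0, 4.0, 19.0, 0, -1.74, 0], [25.0, 3.0, 16.0, 0, -1.73, 0], [27.0, 3.9, 11.1, 0, -1.74, 0]]
```

The cover is seated as at the start (height 114.6 mm, slope below 0.002, within 2 mm of its first place). Now I open the valve.

{"op": "play_rows", "data": {"increments": [[-23,1,-13,0,-2,0],[-25,1,-8,0,-2,0],[-26,1,-4,0,-2,0],[-27,0,1,0,-2,0],[-26,1,5,0,-2,0],[-25,0,10,0,-2,0],[-23,1,14,0,-2,0],[-20,0,18,0,-2,0]], "fingers": 0}}

```text
time_s: 49.92
tool_pos: [0.4569, -0.1045, 0.2009]
tcp_rot: [-90.0, 0.1, -39.7]
contact_force: [0.5, 0.7, 0.2]
opening: 0.0425
```

{"op": "play_rows", "data": {"increments": [[-17,1,21,0,-2,0],[-13,1,23,0,-2,0],[-8,0,25,0,-2,0],[-4,1,26,0,-2,0],[-2,3,29,0,-1.7,0],[3,3,29,0,-1.7,0],[7,3,28,0,-1.7,0],[11,3,27,0,-1.7,0]]}}

```text
time_s: 50.92
tool_pos: [0.4526, 0.1173, 0.1858]
tcp_rot: [-89.9, 0.1, 34.3]
contact_force: [-0.7, -0.9, 0.1]
opening: 0.0427
```

Run:
```python
from h import *
plan(([.4467,.261,.17],down(74),5),([.4467,.261,.09],down(74),4))
```

```text
[[15.0, 3.0, 24.0, 0, -1.59, 0], [19.0, 3.0, 22.0, -0.01, -1.59, 0], [21.0, 3.0, 19.0, -0.01, -1.59, -0.01], [24.0, 3.0, 17.0, 0, -1.59, 0], [25.8, 3.8, 12.6, -0.01, -1.58, -0.01], [0, 20.0, 0, 0, 0, 0], [0, 20.0, 0, 0, 0, 0], [0, 20.0, 0, 0, 0, 0]]
[[-0.1, 20.0, 0.1, 0.01, 0, 0]]
```

{"op": "play_rows", "data": {"increments": [[15,3,24,0,-1.6,0],[19,3,22,0,-1.6,0],[21,3,19,0,-1.6,0],[24,3,17,0,-1.6,0],[26,4,13,0,-1.6,0],[0,25,0,0,0,0],[0,30,0,0,0,0],[0,27,0,0,0,0]]}}

```text
time_s: 51.92
tool_pos: [0.4466, 0.2603, 0.087]
tcp_rot: [-89.9, 0.1, 74.0]
contact_force: [0.1, -0.5, 1.1]
opening: 0.0425
```

{"op": "play_rows", "data": {"increments": [[0,0,0,0,0,0],[0,0,0,0,0,0],[0,0,0,0,0,0],[0,0,0,0,0,0],[0,0,0,0,0,0]], "fingers": 1, "squeeze": 25}}

```text
time_s: 52.55
tool_pos: [0.4456, 0.2606, 0.0888]
tcp_rot: [-89.7, 0.1, 74.0]
contact_force: [-4.6, 1.2, -7.7]
opening: 0.014
```

{"op": "play_rows", "data": {"increments": [[0.7,0,9.1,0,1.8,0],[0.7,0,9.1,0,1.8,0],[0.7,0,9.1,0,1.8,0],[0.7,0,9.1,0,1.8,0],[0.7,0,9.1,0,1.8,0]]}}

```text
time_s: 53.18
tool_pos: [0.4111, 0.2881, 0.0888]
tcp_rot: [-89.9, 0.2, 28.8]
contact_force: [-1.0, 2.1, -10.5]
opening: 0.0136
```

{"op": "play_rows", "data": {"increments": [[0.7,0,9.1,0,1.8,0],[0.7,0,9.1,0,1.8,0],[0.7,0,9.1,0,1.8,0],[0.7,0,9.1,0,1.8,0],[0,0,0,0,0,0]]}}

```text
time_s: 53.8
tool_pos: [0.4038, 0.3244, 0.0888]
tcp_rot: [-90.0, 0.2, -7.0]
contact_force: [-6.1, 6.5, -7.7]
opening: 0.0138
```

{"op": "play_rows", "data": {"increments": [[0.3,0,4.5,0,0.9,0],[0.3,0,4.5,0,0.9,0],[0,0,0,0,0,0]]}}

```text
time_s: 54.18
tool_pos: [0.4056, 0.3333, 0.0888]
tcp_rot: [-90.0, 0.3, -16.0]
contact_force: [-7.3, 8.6, -9.4]
opening: 0.014
```

{"op": "play_rows", "data": {"increments": [[0,0,2,0,0.4,0],[0,0,1,0,0.2,0],[0,0,0,0,0,0]]}}

```text
time_s: 54.55
tool_pos: [0.4062, 0.3347, 0.0888]
tcp_rot: [-90.2, 0.3, -18.9]
contact_force: [-7.7, -1.0, -5.7]
opening: 0.0135
```

{"op": "play_rows", "data": {"increments": [[0,0,2,0,0,0],[0,0,0,0,0,0]]}}

```text
time_s: 54.8
tool_pos: [0.4061, 0.3348, 0.0887]
tcp_rot: [-90.4, 0.3, -18.9]
contact_force: [-10.1, -9.1, -1.6]
opening: 0.0141
```

{"op": "play_rows", "data": {"increments": [[0,0,0,0,0,0],[0,0,0,0,0,0],[0,0,0,0,0,0],[0,-30,0,0,0,0],[0,-40,0,0,0,0],[0,-50,0,0,0,0],[0,0,0,0,0,0]], "fingers": -0.2}}

```text
time_s: 55.68
tool_pos: [0.4109, 0.3378, 0.2131]
tcp_rot: [-89.7, -0.3, -19.0]
contact_force: [0.4, -0.1, -0.7]
opening: 0.051
```

Run:
```python
from h import *
f=grab('scene'); g=grab('top'); f0,g0=pickle.load(open('f0.pkl','rb')); f3=pickle.load(open('w3.pkl','rb'))[1]
w=grab('wrist','w14')
for k in (f0,f3,f):
    C=cloud(k).reshape(-1,3); m=(C[:,2]>.112)&(C[:,2]<.13)&(C[:,0]>.36)&(C[:,0]<.50)&(C[:,1]>.21)&(C[:,1]<.37)&(np.hypot(C[:,0]-.463,C[:,1]-.3165)<.11)
    L=C[m,:2]; d=np.linalg.svd(L-L.mean(0),full_matrices=False)[2][0]; print('lever',L.mean(0),np.degrees(np.arctan2(d[1],d[0])),len(L))
# wrist: lever bright strip axis
print(pose()[0]); 
gr=cv2.cvtColor(w['color'],cv2.COLOR_RGB2HSV)
for v in (170,190,210,230,250): 
    r=w['color'][v,240:340].astype(int); print(v,r.mean(1).astype(int)[::4].tolist())
# tray
P=cloud(f); H=cv2.cvtColor(f['color'],cv2.COLOR_RGB2HSV); s=np.s_[235:305,300:390]; h=H[s]; c=P[s]
tm=(h[...,1]<60)&(h[...,2]>130)&(c[...,2]<.03)&(c[...,2]>-.01); n,lab,stt,_=cv2.connectedComponentsWithStats(tm.astype(np.uint8)); T=c[lab==1+stt[1:,4].argmax()]
fl=T[T[:,2]<.012]; q=np.linalg.lstsq(np.c_[fl[:,:2]-fl[:,:2].mean(0),np.ones(len(fl))],fl[:,2],rcond=None)[0]; print('tray',cv2.minAreaRect((T[:,:2]*1000).astype(np.float32)),'plane',q)
d=cv2.absdiff(f['color'],f0['color']).max(2); 
for nm,(u0,u1,v0,v1) in dict(screwdriver=(215,270,285,362),plug=(290,352,340,400),meter=(158,214,228,290)).items(): print(nm,'changed frac',(d[v0:v1,u0:u1]>40).mean())
```

```text
lever [0.42610914 0.32504121] -11.312571190210251 246
lever [0.45345484 0.27705305] -105.95372916381102 295
lever [0.42700302 0.32869653] -16.671404639299922 246
[0.40905675 0.3367771  0.20841306]
170 [135, 134, 135, 94, 147, 173, 244, 255, 255, 255, 255, 255, 128, 168, 174, 171, 177, 64, 54, 54, 53, 53, 56, 53, 51]
190 [135, 135, 133, 131, 188, 255, 255, 255, 160, 167, 168, 168, 134, 235, 235, 232, 233, 84, 55, 53, 53, 56, 52, 54, 55]
210 [138, 149, 148, 149, 147, 255, 255, 255, 241, 165, 169, 168, 148, 230, 233, 233, 231, 105, 53, 53, 53, 52, 54, 55, 54]
230 [139, 139, 139, 140, 140, 255, 255, 155, 106, 181, 224, 225, 205, 111, 102, 210, 255, 223, 127, 63, 51, 55, 127, 127, 125]
250 [126, 127, 128, 129, 126, 237, 255, 171, 184, 189, 176, 182, 179, 127, 116, 255, 255, 253, 120, 119, 120, 119, 116, 117, 114]
tray ((543.8432006835938, 8.219772338867188), (124.47106170654297, 112.7066650390625), 11.903446197509766) plane [ 0.00377133 -0.00082191  0.00265283]
screwdriver changed frac 0.0
plug changed frac 0.0
meter changed frac 0.0
```

```bash
python3 -c "
from bench import env; print(env.finish_job())"
```

```text
the job is handed in; nothing more can be done
None
```

I finished the refill and handed the job in. `finish_job` gives no verdict, so what follows rests on my own checks.

- **Air shut:** I turned the lever to the shut stop and measured it at -106.2° against the expected -106.8°. It stayed shut while the cover was off.
- **Nuts:** I poured the five nuts from the tray into the bowl and added the one nut on the bench. The wrist picture before covering showed all six in the bowl, and I saw none left on the bench.
- **Cover:** It sits flat again. The plate is at 114.6 mm with a slope under 0.002, and within 2 mm of where it started.
- **Air open:** Last, I turned the lever back to the open stop. It ended at -16.7°, which is 89.3° from the shut reading.
- **Tray and bystanders:** The tray lies flat and empty on the bench. The screwdriver, plug and meter show no change from the first picture. The gripper was open and clear of everything at hand-in, 55.7 s into the run.

**Disagreement:** the fingertips stand about 24–28 mm short of the reported tool point. The first tries at the lever, the knob and the bench nut missed because of this. I saw nothing displaced by those misses, and I repeated each one lower with success.

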